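Unstack repaired modules into their cradles

TASK

A pile of four electronic modules stands on the repair bench. Take it apart from the top down, one module at a time and always the uppermost, and set each flat in the cradle that has its colour, lengthwise between the end stops and on its drawn outline: the green converter first, then the blue relay and the yellow capacitor in either order, last the red-ended power supply. Do not tip any module over, and leave the screwdriver and the jar where they are.

Things in the scene. Friction and masses are not known exactly. Their poses are not given: they have to be found in the camera images.
- converter: Top of the pile: black block 100 long x 30 wide x 24 high (mm, as all sizes here) whose top is a green circuit board with tiny flat parts (up to 4 higher, not solid). It bridges the blue and the yellow module, lying along the pile. About 0.11 kg. Origin: centre of its underside; x along its length, z up. Either end may point either way in the cradle.
- relay: Blue block, 62 long x 48 wide x 26 high, steel screw heads on top. Lies on one half of the power supply, beside the yellow one (about 8 between them), both lengthwise along it, and under the green converter. About 0.14 kg. Origin: centre of its underside; x along its length, z up. Either end may point either way in the cradle.
- capacitor: Yellow block, 62 long x 48 wide x 26 high. Lies on the other half of the power supply, beside the blue one, under the converter. About 0.16 kg. Origin: centre of its underside; x along its length, z up. Either end may point either way in the cradle.
- supply: Bottom of the pile: aluminium case with red ends, 160 long x 58 wide x 30 high, standing on the bench. About 0.45 kg. Origin: centre of its underside; x along its length, z up. Either end may point either way in the cradle.
- cradle_green: Fixed cradle for the converter: dark grey plate 148 long (its x) x 54 wide (its y), 6 thick, with a green end stop (12 thick, standing 5 above the plate, as wide as the plate) at each end of its length; the stops leave 124 between them, 12 spare at each end of the part. The part's outline, 100 x 30, is drawn in green on the plate. The long sides are open. Origin: centre of the underside on the bench; the part rests 6 above it. x runs along the length, z up.
- cradle_blue: Fixed cradle for the relay: dark grey plate 110 long (its x) x 72 wide (its y), 6 thick, with a blue end stop (12 thick, standing 5 above the plate, as wide as the plate) at each end of its length; the stops leave 86 between them, 12 spare at each end of the part. The part's outline, 62 x 48, is drawn in blue on the plate. The long sides are open. Origin: centre of the underside on the bench; the part rests 6 above it. x runs along the length, z up.
- cradle_yellow: Fixed cradle for the capacitor: dark grey plate 110 long (its x) x 72 wide (its y), 6 thick, with a yellow end stop (12 thick, standing 5 above the plate, as wide as the plate) at each end of its length; the stops leave 86 between them, 12 spare at each end of the part. The part's outline, 62 x 48, is drawn in yellow on the plate. The long sides are open. Origin: centre of the underside on the bench; the part rests 6 above it. x runs along the length, z up.
- cradle_red: Fixed cradle for the power supply: dark grey plate 208 long (its x) x 82 wide (its y), 6 thick, with a red end stop (12 thick, standing 5 above the plate, as wide as the plate) at each end of its length; the stops leave 184 between them, 12 spare at each end of the part. The part's outline, 160 x 58, is drawn in red on the plate. The long sides are open. Origin: centre of the underside on the bench; the part rests 6 above it. x runs along the length, z up.
- screwdriver: Bystander: loose screwdriver lying on the bench beyond the pile, seen from the robot. Leave alone.
- jar: Bystander: amber jar with a black cap, 48 across, 55 high, standing beyond the pile, seen from the robot. Origin: centre of its underside. Leave alone.
Not all that is in view belongs to the job. Of the things that look like the supply, take the one that is farthest to the robot's right at the start.

How it is judged:
By the outcome, as a careful person would: the job done as asked, in the order asked, and still so for the second after the job is handed in, with the robot touching nothing.
It also fails if it takes over 106 s, if anything falls off the work surface, if the arm or the gripper's body presses on something with over 40 N, if the wrist force passes 120 N, or if a joint passes its speed limit or range.

ROBOT

A 6-joint arm with a two-finger parallel gripper is mounted at the origin on the work surface. World frame = base frame: x ahead of the robot, y to its left, z up, the work surface at z = 0. Lengths are in mm, angles in rad, forces in N, time in s.
With the tool pointing down it reaches from about 400 to 925 mm from the base axis. Payload 12.5 kg.
Tool frame: the origin (TCP) lies midway between the tips of the shut fingers; the grasp point (between the pads) lies 19 mm behind it; x points along the fingers, y is the direction in which the jaws open and shut, and the axes are right-handed (so a half turn about x gives the same grasp; the last joint's range is limited). The gripper opens to 95 mm and grips with 3 to 60 N. Pads are 20 mm wide; open, the fingers measure 119 mm over their backs; the gripper's body (75 mm by 180 mm) begins 59 mm behind the grasp point.
Start: joints at [1.21, 0.491, 1.559, -0, 1.092, -0.106], TCP at [157.514, 604.844, 214.661] pointing down, gripper open.
Joint ranges: [-3.1, 3.1], [-0.84, 2.19], [0.05, 2.79], [-1.13, 4.28], [0.06, 2.93], [-2.69, 2.69]. Speed limits (rad/s): [2.22, 2.22, 2.79, 3.14, 3.14, 3.14].

INTERFACE

Orientations are given as [roll, pitch, yaw] about the fixed x, y, z axes, in that order (R = Rz(yaw) Ry(pitch) Rx(roll)).
In Python, from cell import sensors, read_camera, get_calibration, order gives the robot as it stands. The module is installed in compiled form; this text tells all that it offers.
- The arm moves only by the tool servo_tool, never from a script. Its argument "steps" is text: rows parted by semicolons, each of 7 numbers parted by spaces: the shift along the tool's x, y, z in mm, then the turn, a rotation vector about the tool's x, y, z in rad, then the finger opening in mm, from 0 to 95.1. A call has exactly 8 rows; each row shifts and turns the pose as measured when the row begins, along the tool's axes as they then stand; what a row does not reach is not made up. A row lasts 1/10 s, in which the tool goes at most 50 mm and 8.59 degrees, less where a joint would pass 70% of its speed; a pose out of reach is approached as far as the arm can. A call is refused whole if a number of a shift passes 50 or a number of a turn 0.15, either way. A call with a gripper value outside its range is refused whole. The fingers move at their own pace and stop on an object; the grip force is fixed at half the most. Time passes only in rows, so rows that do not move let the fingers close, or fill a call up. It gives the time, the measured TCP pose, the force and the opening at its end, in the units of the state.
- sensors.state(): the state, without advancing time (a new reading comes with each control period).
- read_camera(name): name is "scene" or "top" or "wrist"; returns (picture, depth): 384x512x3 uint8, blue, green, red; 384x512 float32, mm along the optical axis (not along the pixel's ray), 0 where there is no reading.
- get_calibration(name): a dict with "mtx" (3x3 intrinsics, pixels), "R" (3x3) and "t" (3): a world point X has camera coordinates R X + t. Camera axes: x right, y down, z forward; pixel columns grow to the right and rows downward; lengths in mm; the calibration is good to about 2 mm. The wrist camera is an equidistant fisheye: a pixel r from the principal point sees the ray r / f radians off the axis. A picture is of the moment at which its call begins: read the wrist's pose just before it. get_calibration takes no time and is no camera call; for the wrist camera it gives the pose at the moment of the call.
- order.job_done(): hands the job in, once; it reports no verdict.
The state is a dict: "t": time; "joints": joint angles; "qvel": joint speeds; "tau": joint torques, N m; "eef_pos": TCP position; "tcp_rot": TCP orientation; "ft_force": force on the tool from outside, world axes, zero at the start; "moment": the same for the moment, N m; "opening": opening from 0.0 (shut) to 1.0 (fully open).
Only numpy, scipy, OpenCV 4.12 (cv2) and the standard library are available. Lean on these libraries where they do the work, as an engineer would, in place of code of your own. Each camera call takes 0.05 s, during which the arm holds its last target.

## Working session

There is one attempt and no reset: what is moved stays moved. The work goes in short steps, Python scripts to look and compute and a tool call to move; the robot and the scene stay as the last step left them, time stands still between calls to the robot, and variables do not carry over. Pictures are saved under pics/ and viewed, and the job is handed in when it is done.

Besides the shell and the picture viewer there is one more tool, called by a JSON object that holds its "fn" and its "kwargs", one argument or row to a line. servo_tool: Moves the arm, as the interface text tells. Its arguments: {"type":"object","properties":{"steps":{"type":"string"}},"required":["steps"]}

```bash
mkdir -p pics; ls; python3 - <<'E'
from cell import sensors, read_camera, get_calibration
import cv2,numpy as np
np.set_printoptions(precision=4,suppress=True)
print(sensors.state())
for n in ["scene","top"]:
    p,d=read_camera(n); cv2.imwrite(f"pics/{n}0.png",p); np.savez(f"{n}0.npz",p=p,d=d)
    c=get_calibration(n); print(n,c)
print(get_calibration("wrist"))
E
```

```text
pics
{'t': 0.0, 'joints': array([ 1.2104,  0.4915,  1.5594,  0.    ,  1.0917, -0.1056]), 'qvel': array([-0.0004,  0.0014,  0.0004, -0.0003, -0.0007, -0.0004]), 'tau': array([  0.0002, -61.2636, -25.8194,   0.0693,   0.0481,  -0.0001]), 'eef_pos': array([157.4121, 604.6028, 214.0877]), 'tcp_rot': array([-1.703 ,  1.5697, -1.9579]), 'ft_force': array([ 0.5085, -0.6603, -0.4572]), 'moment': array([ 0.0015, -0.0228,  0.0312]), 'opening': 0.999994823029375}
scene {'mtx': array([[471.822 ,   0.    , 250.1965],
       [  0.    , 471.822 , 185.2982],
       [  0.    ,   0.    ,   1.    ]]), 'R': array([[-0.3373,  0.9411,  0.0242],
       [ 0.511 ,  0.2046, -0.8349],
       [-0.7906, -0.2693, -0.5499]]), 't': array([ 129.7651, -204.6413, 1676.7175])}
top {'mtx': array([[396.8329,   0.    , 253.5711],
       [  0.    , 396.8329, 194.2151],
       [  0.    ,   0.    ,   1.    ]]), 'R': array([[ 0.0199, -0.9998, -0.0101],
       [-0.9923, -0.0185, -0.1224],
       [ 0.1222,  0.0125, -0.9924]]), 't': array([  33.2208,  544.8502, 1042.7463])}
{'mtx': array([[297.3186,   0.    , 255.0435],
       [  0.    , 297.3186, 192.6398],
       [  0.    ,   0.    ,   1.    ]]), 'R': array([[ 0.2527,  0.9675,  0.0004],
       [ 0.9328, -0.2437,  0.2655],
       [ 0.257 , -0.0667, -0.9641]]), 't': array([-625.0103,  -30.661 ,  390.8128])}
```

View pics/scene0.png

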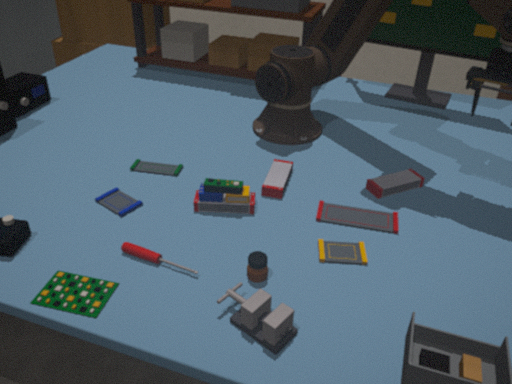

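View pics/top0.png

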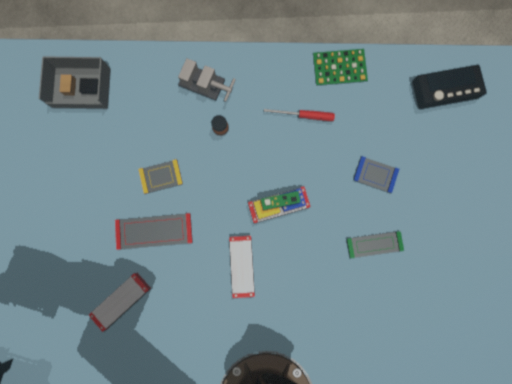

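```bash
cat > h.py <<'E'
import numpy as np,cv2
from cell import sensors, read_camera, get_calibration
from scipy.spatial.transform import Rotation as Ro
np.set_printoptions(precision=2,suppress=True)
def grab(n,name=None):
    c=get_calibration(n); p,d=read_camera(n)
    if name: cv2.imwrite(f"pics/{name}.png",p); np.savez(f"{name}.npz",p=p,d=d,R=c['R'],t=c['t'],m=c['mtx'])
    return p,d,c
def rays(c,n,uv):
    uv=np.asarray(uv,float); m=c['mtx']
    x=(uv[...,0]-m[0,2])/m[0,0]; y=(uv[...,1]-m[1,2])/m[1,1]
    if n=='wrist':
        r=np.hypot(x,y); s=np.where(r<1e-9,1,np.tan(r)/np.maximum(r,1e-9)); x=x*s;y=y*s
    return np.stack([x,y,np.ones_like(x)],-1)
def onplane(c,n,uv,z):
    r=rays(c,n,uv)@c['R']; o=-c['R'].T@c['t']
    return o+r*((z-o[2])/r[...,2])[...,None]
def cloud(d,c,n):
    v,u=np.mgrid[:d.shape[0],:d.shape[1]]
    P=rays(c,n,np.stack([u,v],-1))*d[...,None]
    return (P-c['t'])@c['R']
def rect(P):
    (cx,cy),(w,h),a=cv2.minAreaRect(np.asarray(P[:,:2],np.float32))
    if w<h: w,h=h,w; a+=90
    a=(a+90)%180-90
    return np.array([cx,cy,w,h,a])
def load(name):
    z=np.load(name+'.npz'); return z['p'],z['d'],dict(R=z['R'],t=z['t'],mtx=z['m'])
def pose():
    s=sensors.state(); R=Ro.from_euler('xyz',s['tcp_rot']).as_matrix(); return s,R
def toward(pos=None,yd=None):
    """shift in tool axes to reach pos, and turn rotvec (tool) to point down with jaw axis (tool y) at angle yd deg (mod 180)"""
    s,R=pose(); out=[]
    if pos is not None: print('shift',R.T@(np.asarray(pos)-s['eef_pos']))
    cur=np.degrees(np.arctan2(R[1,1],R[0,1]))
    if yd is not None:
        dl=(yd-cur+90)%180-90
        T=R.copy(); 
        a=np.radians(cur+dl); x=np.array([0,0,-1.]); y=np.array([np.cos(a),np.sin(a),0]); T=np.stack([x,y,np.cross(x,y)],1)
        rv=Ro.from_matrix(R.T@T).as_rotvec(); print('turn',np.round(rv,3),'deg',dl)
    print('t',round(s['t'],2),'pos',s['eef_pos'],'jawdeg',round(cur,2),'F',s['ft_force'],'open',round(s['opening']*95.1,1),'j',s['joints'])
E
python3 - <<'E'
from h import *
for n in ['top','scene']:
    z=np.load(n+'0.npz'); c=get_calibration(n); p,d=z['p'],z['d']
    W=cloud(d,c,n); hsv=cv2.cvtColor(p,cv2.COLOR_BGR2HSV); H,S,V=cv2.split(hsv)
    print(n)
    for nm,lo,hi in [('red',-8,8),('yel',18,32),('grn',50,75),('blu',110,125)]:
        h=H.astype(int); h=np.where(h>170,h-180,h)
        m=((h>=lo)&(h<=hi)&(S>130)&(V>40)&(d>0)).astype(np.uint8)
        k,l,st,ce=cv2.connectedComponentsWithStats(m)
        for i in range(1,k):
            if st[i,4]>15:
                P=W[l==i]; print(nm,st[i,4],ce[i],'med',np.median(P,0),'zmax',P[:,2].max(), rect(P))
E
```

```text
top
red 225 [316.67 114.98] med [ 771.41 -129.21   24.97] zmax 32.72283693540017 [ 772.23 -127.8    93.98   19.91   85.28]
red 24 [305.12 196.25] med [542.09 -95.93  31.3 ] zmax 33.863548996452344 [541.   -96.01  26.63   6.6   15.51]
red 33 [252.21 211.61] med [496.11  46.96  31.03] zmax 34.216258728709214 [496.81  46.18  28.6    8.13  17.06]
red 102 [188.51 227.69] med [450.19 220.83  11.87] zmax 17.560194184343537 [451.4  220.62  74.57  10.53   5.85]
red 97 [117.58 233.74] med [432.5  414.95  11.77] zmax 19.355932475160746 [430.12 414.96  77.44   9.38   7.34]
red 33 [239.36 237.91] med [425.42  80.36  31.62] zmax 34.645253988129426 [425.37  79.24  29.83   5.43 -88.86]
red 54 [139.   281.19] med [305.24 343.06  30.93] zmax 35.596825748450804 [307.55 345.66  42.03  10.38  47.41]
red 29 [242.52 294.86] med [276.25  68.75  31.02] zmax 34.649529249775355 [275.96  66.32  26.42   5.86 -88.47]
red 35 [ 96.63 321.6 ] med [199.   448.79  31.02] zmax 34.26173513504213 [199.74 450.15  29.85   9.42  36.34]
yel 16 [341.5  78.5] med [ 887.65 -201.96    6.68] zmax 11.826375020046115 [ 887.3  -202.
[... 4262 characters left out ...]
28.86]
grn 28 [236.04 185.11] med [525.23  13.04  77.78] zmax 80.73549053124557 [521.03   5.19  30.92  23.89 -69.39]
grn 1438 [ 75.52 294.96] med [ 930.94 -192.95    0.59] zmax 7.4201345856635825 [ 925.42 -199.16  150.91  101.59  -84.13]
blu 86 [37.79 90.17] med [ 172.49 -917.01   60.18] zmax 77.20751645710241 [ 173.44 -917.48   66.49   14.03    5.39]
blu 165 [209.83 195.06] med [549.11 -55.57  48.89] zmax 70.61134533643636 [547.84 -61.18  71.26  33.16  75.14]
blu 81 [106.7 193.6] med [ 596.56 -342.31    7.97] zmax 11.68648117705041 [ 593.25 -350.73   72.6    33.22  -15.54]
blu 104 [129.6  207.66] med [ 628.61 -250.62    8.12] zmax 12.099750327857606 [ 626.18 -252.93   69.26   23.72  -19.25]
```

```bash
python3 - <<'E'
from h import *
toward([519,-25,215],17.3)
E
```

```text
shift [  -0.43 -518.17  508.58]
turn [1.01 0.   0.  ] deg -58.10128724196642
t 0.1 pos [157.44 604.62 214.12] jawdeg 75.4 F [ 0.18 -0.95  0.18] open 95.2 j [ 1.21  0.49  1.56  0.    1.09 -0.11]
```

```bash
cat >> h.py <<'E'
def plan(pos,yd,n=None,op=95,turnrows=None):
    s,R=pose(); toward(pos,yd)
    cur=np.degrees(np.arctan2(R[1,1],R[0,1])); dl=(yd-cur+90)%180-90
    a=np.radians(cur+dl); x=np.array([0,0,-1.]); y=np.array([np.cos(a),np.sin(a),0]); T=np.stack([x,y,np.cross(x,y)],1)
    rv=Ro.from_matrix(R.T@T).as_rotvec(); dp=np.asarray(pos)-s['eef_pos']
    if n is None: n=int(np.ceil(max(np.linalg.norm(dp)/48,np.linalg.norm(rv)/.14,1)))
    out=[]
    for i in range(n):
        Ri=R@Ro.from_rotvec(rv*i/n).as_matrix(); sh=Ri.T@dp/n
        out.append(' '.join(f'{v:.1f}' for v in sh)+' '+' '.join(f'{v:.3f}' for v in rv/n)+f' {op}')
    for k in range(0,n,8): print('; '.join(out[k:k+8]))
E
python3 -c "
from h import *
plan([519,-25,215],17.3,16)"
```

```text
shift [  -0.43 -518.17  508.58]
turn [1.01 0.   0.  ] deg -58.10128724196642
t 0.1 pos [157.44 604.62 214.12] jawdeg 75.4 F [ 0.18 -0.95  0.18] open 95.2 j [ 1.21  0.49  1.56  0.    1.09 -0.11]
-0.0 -32.4 31.8 0.063 0.000 0.000 95; -0.0 -30.3 33.8 0.063 0.000 0.000 95; -0.0 -28.1 35.6 0.063 0.000 0.000 95; -0.0 -25.8 37.3 0.063 0.000 0.000 95; -0.0 -23.4 38.9 0.063 0.000 0.000 95; -0.0 -20.9 40.3 0.063 0.000 0.000 95; -0.0 -18.3 41.5 0.063 0.000 0.000 95; -0.0 -15.6 42.6 0.063 0.000 0.000 95
-0.0 -12.9 43.5 0.063 0.000 0.000 95; -0.0 -10.1 44.2 0.063 0.000 0.000 95; -0.0 -7.3 44.8 0.063 0.000 0.000 95; -0.1 -4.4 45.2 0.063 0.000 0.000 95; -0.1 -1.6 45.4 0.063 0.000 0.000 95; -0.1 1.3 45.4 0.063 0.000 0.000 95; -0.1 4.2 45.2 0.063 0.000 0.000 95; -0.1 7.0 44.8 0.063 0.000 0.000 95
```

{"fn": "servo_tool", "kwargs": {
  "steps": "0 -32 32 0.063 0 0 95; 0 -30 34 0.063 0 0 95; 0 -28 36 0.063 0 0 95; 0 -26 37 0.063 0 0 95; 0 -23 39 0.063 0 0 95; 0 -21 40 0.063 0 0 95; 0 -18 42 0.063 0 0 95; 0 -16 43 0.063 0 0 95"
}}

```text
t: 0.9
eef_pos: [340.1, 281.0, 211.6]
tcp_rot: [-1.422, 1.567, -2.192]
ft_force: [0.8, 0.6, -0.8]
opening: 1.002
```

```bash
python3 -c "
from h import *
plan([519,-25,215],17.3,8)"
```

```text
shift [ -2.88 -95.37 341.41]
turn [0.5 0.  0. ] deg -28.61331876455418
t 0.9 pos [340.12 281.03 211.59] jawdeg 45.91 F [ 0.78  0.56 -0.8 ] open 95.3 j [ 0.54  0.24  1.99 -0.    0.92 -0.26]
-0.4 -11.9 42.7 0.062 0.000 0.000 95; -0.4 -9.2 43.3 0.062 0.000 0.000 95; -0.4 -6.5 43.8 0.062 0.000 0.000 95; -0.4 -3.8 44.1 0.062 0.000 0.000 95; -0.4 -1.0 44.3 0.062 0.000 0.000 95; -0.4 1.8 44.3 0.062 0.000 0.000 95; -0.4 4.5 44.1 0.062 0.000 0.000 95; -0.4 7.3 43.7 0.062 0.000 0.000 95
```

{"fn": "servo_tool", "kwargs": {
  "steps": "0 -12 44 0.063 0 0 95; 0 -9 44 0.063 0 0 95; 0 -7 45 0.063 0 0 95; 0 -4 45 0.063 0 0 95; 0 -1 45 0.063 0 0 95; 0 2 45 0.063 0 0 95; 0 5 45 0.063 0 0 95; -1 7 45 0.063 0 0 95"
}}

```text
t: 1.7
eef_pos: [523.6, -48.6, 212.8]
tcp_rot: [-1.153, 1.567, -2.449]
ft_force: [0.8, 1.1, -0.5]
opening: 0.997
```

```bash
python3 -c "
from h import *
toward([519,-25,215],17.3)
grab('wrist','w1')
toward([519,-25,215],17.3)
"
```

```text
shift [ -2.23   1.96 -23.95]
turn [-0.03  0.    0.  ] deg 1.548313093005035
t 1.7 pos [523.61 -48.59 212.81] jawdeg 15.75 F [ 0.78  1.1  -0.51] open 94.8 j [-0.22  0.35  1.8  -0.    0.99 -0.49]
shift [ -2.23   0.05 -29.64]
turn [-0.03  0.    0.  ] deg 1.8959406540637502
t 1.75 pos [526.83 -53.6  212.89] jawdeg 15.4 F [ 0.3  -3.7  -1.32] open 95.0 j [-0.22  0.36  1.79 -0.01  0.99 -0.49]
```

View pics/w1.png

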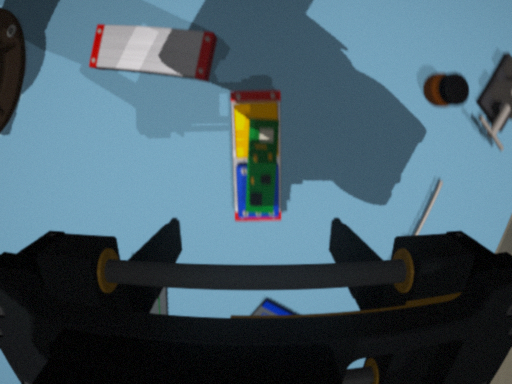

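```bash
python3 - <<'E'
from h import *
for n in ['top0','scene0','w1']:
    z=np.load(n+'.npz'); p,d=z['p'],z['d']; nn={'w1':'wrist','top0':'top','scene0':'scene'}[n]
    c=dict(R=z['R'],t=z['t'],mtx=z['m']) if n=='w1' else get_calibration(nn)
    W=cloud(d,c,nn)
    box=(W[...,0]>430)&(W[...,0]<600)&(W[...,1]>-130)&(W[...,1]<80)
    for lo,hi in [(74,88),(50,64),(26,36)]:
        m=box&(d>0)&(W[...,2]>lo)&(W[...,2]<hi); m=m&(cv2.boxFilter(m.astype(float),-1,(3,3))>.5)
        P=W[m]
        if len(P): print(n,lo,len(P),'z',np.median(P[:,2]),rect(P))
E
```

```text
top0 74 446 z 81.19950072457962 [523.35 -26.06 100.07  30.08 -76.54]
top0 50 405 z 56.677247754931905 [518.2  -25.37 132.14  47.96 -72.49]
top0 26 316 z 30.93775377884812 [517.24 -25.16 160.34  57.84 -73.1 ]
scene0 74 279 z 78.10848486914173 [524.   -26.55 100.43  36.15 -78.28]
scene0 50 300 z 54.61808827097271 [522.18 -24.66 131.07  50.41 -71.19]
scene0 26 302 z 28.83426662676897 [522.37 -24.63 159.29  56.13 -72.01]
w1 74 2668 z 81.10239635063806 [524.87 -27.33  99.9   29.99 -76.5 ]
w1 50 2052 z 56.84017459828807 [518.85 -26.36 132.82  47.44 -72.6 ]
w1 26 1539 z 30.91736557915345 [507.28  -3.97 218.18  85.92 -61.99]
```

```bash
cat >> h.py <<'E'
CR={'green':(416.8,-288.5,148,54,50,75),'blue':(609.6,-295,110,72,108,126),'yellow':(593.2,306,110,72,16,34),'red':(441,317.5,208,82,-8,8)}
def cradle(W,d,p,k,zoff=0):
    x,y,L,w,lo,hi=CR[k]
    near=np.hypot(W[...,0]-x,W[...,1]-y)<L*.72
    m=near&(d>0)&(W[...,2]>3.8+zoff)&(W[...,2]<17)
    m=m&(cv2.boxFilter(m.astype(float),-1,(3,3))>.5)
    h,s,v=cv2.split(cv2.cvtColor(p,cv2.COLOR_BGR2HSV)); h=h.astype(int); h=np.where(h>170,h-180,h)
    col=near&(h>=lo)&(h<=hi)&(s>120)&(v>40)&(d>0)
    out=rect(W[m]) if m.sum()>20 else None
    n,l,st,ce=cv2.connectedComponentsWithStats(col.astype(np.uint8))
    st_=[rect(W[l==i]) for i in range(1,n) if st[i,4]>25]
    print(k,'plate',out); 
    for q in st_: print('   stop',q)
E
python3 - <<'E'
from h import *
z=np.load('top0.npz'); c=get_calibration('top'); W=cloud(z['d'],c,'top')
for k in CR: cradle(W,z['d'],z['p'],k)
p,d,c=load('w1'); W=cloud(d,c,'wrist')
for k in CR:
    try: cradle(W,d,p,k)
    except Exception as e: print(e)
plan([524.2,-26.5,200],13.5,8)
E
```

```text
green plate [ 415.22 -289.16  149.57   54.56  -81.09]
   stop [ 427.67 -356.22   46.68   11.95    6.41]
   stop [ 405.74 -220.79   47.16    9.87   10.58]
blue plate [ 609.62 -295.9   111.05   73.95   71.56]
   stop [ 625.34 -248.61   70.01   11.37  -18.44]
   stop [ 594.47 -341.19   71.25   12.    -17.57]
yellow plate [592.82 306.72 110.18  73.35 -74.02]
   stop [606.28 259.78  68.58  10.47  16.18]
   stop [579.67 352.89  68.01  10.92  14.6 ]
red plate [462.08 319.51 255.49 220.96 -43.67]
   stop [450.29 220.66  77.28  11.14   6.5 ]
   stop [430.11 414.98  77.34  11.4    6.15]
   stop [306.79 344.83  46.3   10.38  47.41]
green plate [ 431.69 -293.24   57.15   26.42  -84.8 ]
blue plate [ 612.16 -246.33   72.02   35.21   15.27]
   stop [ 615.31 -250.27   52.72   19.42  -18.29]
yellow plate None
red plate None
shift [ 12.78   4.69 -26.87]
turn [0.03 0.   0.  ] deg -1.904059345936247
t 1.75 pos [526.83 -53.6  212.89] jawdeg 15.4 F [ 0.3  -3.7  -1.32] open 95.0 j [-0.22  0.36  1.79 -0.01  0.99 -0.49]
1.6 0.6 -3.4 0.004 0.001 0.000 95; 1.6 0.6 -3.4 0.004 0.001 0.000 95; 1.6 0.6 -3.4 0.004 0.001 0.000 95; 1.6 0.5 -3.4 0.004 0.001 0.000 95; 1.6 0.5 -3.4 0.004 0.001 0.000 95; 1.6 0.5 -3.4 0.004 0.001 0.000 95; 1.6 0.5 -3.4 0.004 0.001 0.000 95; 1.6 0.5 -3.4 0.004 0.001 0.000 95
```

{"fn": "servo_tool", "kwargs": {
  "steps": "3 1 -7 0.008 0 0 60; 3 1 -7 0.008 0 0 60; 3 1 -6 0.008 0 0 60; 3 1 -5 0.008 0 0 60; 0 0 0 0 0 0 60; 0 0 0 0 0 0 60; 0 0 0 0 0 0 60; 0 0 0 0 0 0 60"
}}

```text
t: 2.55
eef_pos: [522.7, -24.3, 199.1]
tcp_rot: [-0.915, 1.566, -2.248]
ft_force: [-0.8, 0.7, -0.1]
opening: 0.63
```

```bash
python3 - <<'E'
from h import *
p,d,c=grab('wrist','w2'); W=cloud(d,c,'wrist')
box=(W[...,0]>430)&(W[...,0]<600)&(W[...,1]>-130)&(W[...,1]<80)
for lo,hi in [(74,88),(50,64),(26,36)]:
        m=box&(d>0)&(W[...,2]>lo)&(W[...,2]<hi); m=m&(cv2.boxFilter(m.astype(float),-1,(3,3))>.5)
        P=W[m]
        if len(P): print(lo,len(P),'z',np.median(P[:,2]),rect(P))
plan([524.2,-26.5,60],13.5,8)
E
```

```text
74 2790 z 81.05285239965087 [524.95 -27.42 100.14  30.05 -76.71]
50 2102 z 56.811451433827216 [519.81 -26.76 132.22  48.33 -72.34]
26 1519 z 30.930837926846493 [507.29  -4.15 217.5   85.18 -62.37]
shift [139.06   1.49   2.08]
turn [0. 0. 0.] deg -0.08150468782496034
t 2.6 pos [522.67 -24.32 199.06] jawdeg 13.58 F [-0.49 -0.   -0.57] open 59.5 j [-0.17  0.37  1.82 -0.01  0.95 -0.4 ]
17.4 0.2 0.3 0.000 0.000 0.000 95; 17.4 0.2 0.3 0.000 0.000 0.000 95; 17.4 0.2 0.3 0.000 0.000 0.000 95; 17.4 0.2 0.3 0.000 0.000 0.000 95; 17.4 0.2 0.3 0.000 0.000 0.000 95; 17.4 0.1 0.3 0.000 0.000 0.000 95; 17.4 0.1 0.3 0.000 0.000 0.000 95; 17.4 0.1 0.3 0.000 0.000 0.000 95
```

View pics/w2.png

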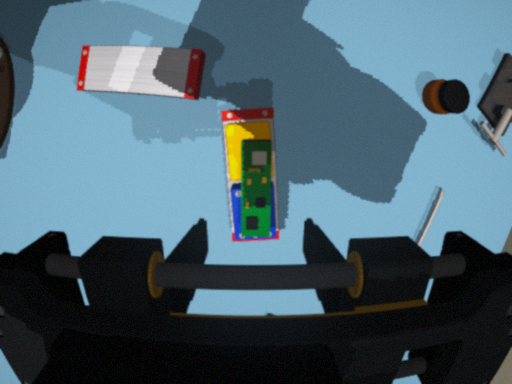

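{"fn": "servo_tool", "kwargs": {
  "steps": "20 0 1 0 0 0 60; 25 1 1 0 0 0 60; 25 0 1 0 0 0 60; 25 0 0 0 0 0 60; 20 0 0 0 0 0 60; 10 0 0 0 0 0 60; 5 0 0 0 0 0 60; 0 0 0 0 0 0 60"
}}

```text
t: 3.4
eef_pos: [526.3, -29.2, 66.7]
tcp_rot: [0.303, 1.565, -1.032]
ft_force: [-0.3, 0.5, 0.4]
opening: 0.632
```

```bash
python3 - <<'E'
from h import *
grab('wrist','w3')
toward([524.8,-27.3,60],13.4)
E
```

```text
shift [ 7.07 -1.21 -2.28]
turn [ 0.    0.01 -0.  ] deg -0.09605357675646076
t 3.45 pos [526.49 -29.2   67.08] jawdeg 13.5 F [0.32 0.64 0.3 ] open 60.0 j [-0.18  0.56  1.94 -0.01  0.64 -0.41]
```

View pics/w3.png

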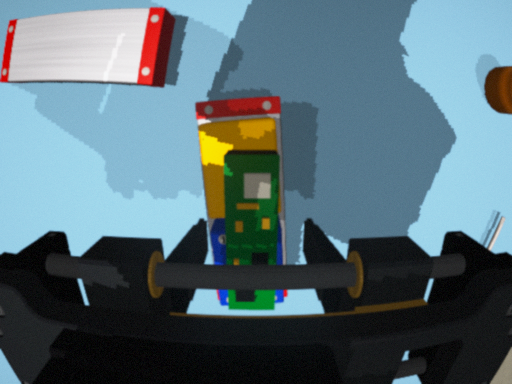

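{"fn": "servo_tool", "kwargs": {
  "steps": "3 -1 -1 0 0.005 0 60; 3 0 -1 0 0.005 0 60; 1 0 0 0 0 0 60; 0 0 0 0 0 0 60; 0 0 0 0 0 0 20; 0 0 0 0 0 0 20; 0 0 0 0 0 0 20; 0 0 0 0 0 0 20"
}}

```text
t: 4.25
eef_pos: [526.2, -27.5, 62.3]
tcp_rot: [2.048, 1.563, 0.713]
ft_force: [0.6, -1.4, -0.1]
opening: 0.352
```

```bash
python3 - <<'E'
from h import *
toward([524.8,-27.3,160],13.4)
E
```

```text
shift [-97.72  -0.71  -0.86]
turn [ 0.   -0.   -0.01] deg -0.10840027537130936
t 4.25 pos [526.24 -27.5   62.28] jawdeg 13.51 F [ 0.58 -1.41 -0.14] open 33.5 j [-0.18  0.57  1.95  0.01  0.62 -0.42]
```

{"fn": "servo_tool", "kwargs": {
  "steps": "0 0 0 0 0 0 20; 0 0 0 0 0 0 20; 0 0 0 0 0 0 20; -5 0 0 0 0 0 20; -15 0 0 0 0 0 20; -25 0 0 0 0 0 20; -30 0 0 0 0 0 20; -20 0 0 0 0 0 20"
}}

```text
t: 5.05
eef_pos: [524.1, -27.7, 158.5]
tcp_rot: [3.119, 1.565, 1.784]
ft_force: [-1.1, 0.2, -1.0]
opening: 0.316
```

```bash
python3 - <<'E'
from h import *
grab('wrist','w4')
plan([415.5,-288.8,130],9.0,8,20)
E
```

```text
shift [  29.39 -167.6   228.26]
turn [ 0.08 -0.01 -0.  ] deg -4.504947812818585
t 5.1 pos [525.09 -27.87 161.07] jawdeg 13.5 F [ 1.5  -0.25  3.32] open 29.7 j [-0.18  0.42  1.86  0.01  0.86 -0.42]
3.7 -20.9 28.5 0.010 -0.001 -0.000 20; 3.7 -20.7 28.7 0.010 -0.001 -0.000 20; 3.7 -20.4 28.9 0.010 -0.001 -0.000 20; 3.8 -20.1 29.1 0.010 -0.001 -0.000 20; 3.8 -19.8 29.3 0.010 -0.001 -0.000 20; 3.8 -19.5 29.5 0.010 -0.001 -0.000 20; 3.8 -19.2 29.7 0.010 -0.001 -0.000 20; 3.9 -18.9 29.9 0.010 -0.001 -0.000 20
```

View pics/w4.png

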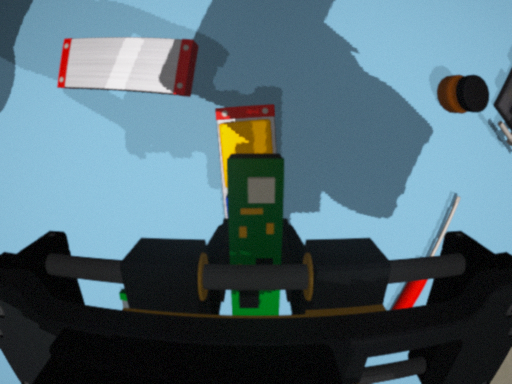

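{"fn": "servo_tool", "kwargs": {
  "steps": "1 -21 28 0.01 0 0 20; 2 -21 29 0.01 0 0 20; 4 -20 29 0.01 0 0 20; 4 -20 29 0.01 0 0 20; 4 -20 29 0.01 0 0 20; 4 -19 29 0.01 0 0 20; 4 -19 29 0.01 0 0 20; 4 -15 20 0.01 0 0 20"
}}

```text
t: 5.9
eef_pos: [415.3, -282.5, 131.9]
tcp_rot: [1.961, 1.562, 0.549]
ft_force: [0.7, -0.2, -0.9]
opening: 0.31
```

```bash
python3 - <<'E'
from h import *
plan([415.5,-288.8,60],9.0,8,20)
E
```

```text
shift [71.91 -1.4   6.46]
turn [ 0.   -0.   -0.01] deg -0.11108713021849326
t 5.9 pos [ 415.34 -282.52  131.94] jawdeg 9.11 F [ 0.67 -0.16 -0.91] open 29.5 j [-0.73  0.43  1.95  0.01  0.76 -0.9 ]
9.0 -0.2 0.8 0.000 -0.000 -0.001 20; 9.0 -0.2 0.8 0.000 -0.000 -0.001 20; 9.0 -0.2 0.8 0.000 -0.000 -0.001 20; 9.0 -0.1 0.8 0.000 -0.000 -0.001 20; 9.0 -0.1 0.8 0.000 -0.000 -0.001 20; 9.0 -0.1 0.8 0.000 -0.000 -0.001 20; 9.0 -0.1 0.8 0.000 -0.000 -0.001 20; 9.0 -0.1 0.8 0.000 -0.000 -0.001 20
```

{"fn": "servo_tool", "kwargs": {
  "steps": "12 -1 0 0 0 0 20; 15 0 0 0 0 0 20; 15 0 0 0 0 0 20; 15 0 0 0 0 0 20; 10 0 0 0 0 0 20; 5 0 0 0 0 0 20; 0 0 0 0 0 0 20; 0 0 0 0 0 0 20"
}}

```text
t: 6.7
eef_pos: [412.4, -285.8, 55.6]
tcp_rot: [2.04, 1.563, 0.622]
ft_force: [-0.1, -0.2, -0.6]
opening: 0.313
```

```bash
python3 - <<'E'
from h import *
p,d,c=grab('wrist','w5'); W=cloud(d,c,'wrist')
cradle(W,d,p,'green')
toward([415.5,-288.8,14],9.0)
E
```

```text
green plate [ 415.67 -290.76  147.4    54.47  -81.27]
   stop [ 405.37 -223.85   52.98   12.59    8.98]
   stop [ 410.51 -265.98   62.22   43.68  -81.18]
   stop [ 418.75 -312.42  102.75   50.41  -81.4 ]
shift [41.75  2.31  3.59]
turn [-0.   -0.   -0.01] deg 0.24811697559562162
t 6.75 pos [ 412.39 -285.8    55.75] jawdeg 8.75 F [ 0.63  0.24 -1.4 ] open 29.8 j [-0.74  0.55  2.01  0.01  0.57 -0.91]
```

View pics/w5.png

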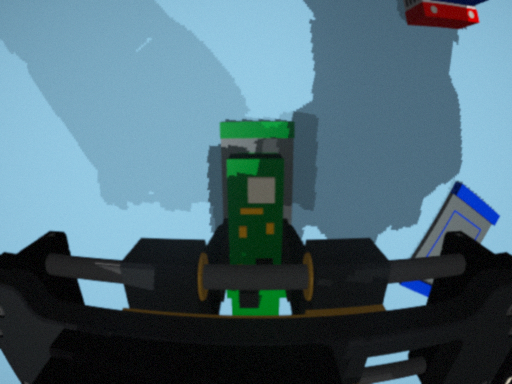

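```bash
python3 - <<'E'
from h import *
toward([415.6,-290.7,14],8.8)
E
```

```text
shift [41.75  2.12  5.48]
turn [-0.   -0.   -0.01] deg 0.04811697559561878
t 6.75 pos [ 412.39 -285.8    55.75] jawdeg 8.75 F [ 0.63  0.24 -1.4 ] open 29.8 j [-0.74  0.55  2.01  0.01  0.57 -0.91]
```

{"fn": "servo_tool", "kwargs": {
  "steps": "8 1 2 0 0 -0.004 20; 10 1 2 0 0 -0.004 20; 10 0 1 0 0 0 20; 8 0 1 0 0 0 20; 4 0 0 0 0 0 20; 2 0 0 0 0 0 20; 0 0 0 0 0 0 20; 0 0 0 0 0 0 20"
}}

```text
t: 7.55
eef_pos: [416.2, -292.4, 11.8]
tcp_rot: [2.999, 1.569, 1.581]
ft_force: [-0.3, 0.1, -0.3]
opening: 0.313
```

```bash
python3 - <<'E'
from h import *
toward([415.6,-290.7,12.5],8.8)
E
```

```text
shift [-0.69 -0.3  -1.79]
turn [-0. -0. -0.] deg 0.02902186556858055
t 7.55 pos [ 416.17 -292.42   11.81] jawdeg 8.77 F [-0.27  0.14 -0.33] open 29.8 j [-0.74  0.64  2.02  0.    0.49 -0.9 ]
```

{"fn": "servo_tool", "kwargs": {
  "steps": "0 0 -1 0 0 0 20; 0 0 -1 0 0 0 20; 1 0 0 0 0 0 20; 0.5 0 0 0 0 0 20; 0 0 0 0 0 0 20; 0 0 0 0 0 0 20; 0 0 0 0 0 0 20; 0 0 0 0 0 0 20"
}}

```text
t: 8.35
eef_pos: [416.0, -290.3, 11.8]
tcp_rot: [1.537, 1.57, 0.12]
ft_force: [-0.5, 0.3, 3.4]
opening: 0.314
```

```bash
python3 - <<'E'
from h import *
p,d,c=grab('wrist','w6'); W=cloud(d,c,'wrist')
toward([415.6,-290.7,12.5],8.8)
near=np.hypot(W[...,0]-415,W[...,1]+290)<80
for lo,hi in [(3,9),(9,20),(22,40)]:
    m=near&(W[...,2]>lo)&(W[...,2]<hi)&(d>0); print(lo,m.sum(),np.median(W[m],0),rect(W[m]))
E
```

```text
shift [-0.71 -0.42  0.33]
turn [-0.  0. -0.] deg 0.006340923499777773
t 8.4 pos [ 415.96 -290.31   11.79] jawdeg 8.79 F [-0.24  0.25  1.95] open 29.7 j [-0.74  0.64  2.02  0.    0.48 -0.89]
3 4224 [ 405.74 -249.68    6.91] [ 408.61 -285.23  139.62  120.76   71.76]
9 2237 [ 406.36 -224.37   11.99] [ 415.72 -285.45  137.71   54.48  -80.57]
22 7565 [ 414.87 -275.48   31.11] [ 416.73 -289.18  100.33   45.61  -80.94]
```

View pics/w6.png

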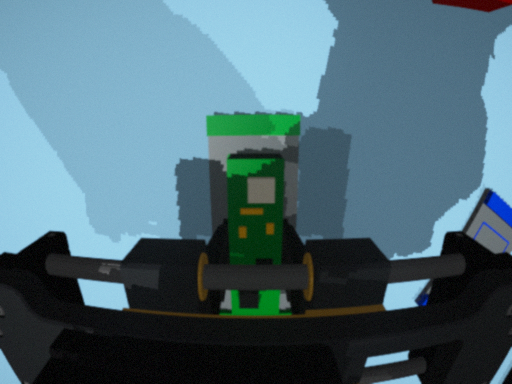

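{"fn": "servo_tool", "kwargs": {
  "steps": "0 0 0 0 0 0 60; 0 0 0 0 0 0 60; 0 0 0 0 0 0 60; 0 0 0 0 0 0 60; -5 0 0 0 0 0 60; -20 0 0 0 0 0 60; -35 0 0 0 0 0 60; -45 0 0 0 0 0 60"
}}

```text
t: 9.2
eef_pos: [414.1, -288.7, 115.5]
tcp_rot: [-2.549, 1.561, 2.316]
ft_force: [0.2, 0.5, 0.3]
opening: 0.63
```

```bash
python3 - <<'E'
from h import *
plan([516,-26,190],17.4,8,95)
E
```

```text
shift [ -73.18  140.41 -244.7 ]
turn [-0.15 -0.01  0.01] deg 8.621135830725535
t 9.2 pos [ 414.06 -288.7   115.54] jawdeg 8.78 F [0.19 0.52 0.34] open 60.0 j [-0.74  0.46  1.95  0.    0.74 -0.89]
-9.1 17.6 -30.6 -0.019 -0.001 0.001 95; -9.2 18.1 -30.2 -0.019 -0.001 0.001 95; -9.2 18.7 -29.9 -0.019 -0.001 0.001 95; -9.2 19.3 -29.5 -0.019 -0.001 0.001 95; -9.2 19.8 -29.1 -0.019 -0.001 0.001 95; -9.3 20.4 -28.8 -0.019 -0.001 0.001 95; -9.3 20.9 -28.4 -0.019 -0.001 0.001 95; -9.3 21.5 -27.9 -0.019 -0.001 0.001 95
```

{"fn": "servo_tool", "kwargs": {
  "steps": "-10 17 -31 -0.019 0 0 80; -10 18 -31 -0.019 0 0 80; -10 19 -30 -0.019 0 0 80; -10 19 -30 -0.019 0 0 80; -9 20 -29 -0.019 0 0 80; -9 20 -29 -0.019 0 0 80; -8 18 -25 -0.019 0 0 80; 0 8 -10 -0.019 0 0 80"
}}

```text
t: 10.0
eef_pos: [508.4, -43.0, 194.3]
tcp_rot: [1.375, 1.566, 0.111]
ft_force: [0.6, -0.5, 0.0]
opening: 0.842
```

{"fn": "servo_tool", "kwargs": {
  "steps": "0 0 0 0 0 0 80; 0 0 0 0 0 0 80; 0 0 0 0 0 0 80; 0 0 0 0 0 0 80; 0 0 0 0 0 0 80; 0 0 0 0 0 0 80; 0 0 0 0 0 0 80; 0 0 0 0 0 0 80"
}}

```text
t: 10.8
eef_pos: [506.9, -46.2, 193.1]
tcp_rot: [1.468, 1.568, 0.201]
ft_force: [0.6, 0.8, 0.0]
opening: 0.843
```

```bash
python3 - <<'E'
from h import *
p,d,c=grab('wrist','w7'); W=cloud(d,c,'wrist')
box=(W[...,0]>430)&(W[...,0]<600)&(W[...,1]>-130)&(W[...,1]<50)
m=box&(d>0)&(W[...,2]>48)&(W[...,2]<66)
m=m&(cv2.boxFilter(m.astype(float),-1,(3,3))>.5)
h,s,v=cv2.split(cv2.cvtColor(p,cv2.COLOR_BGR2HSV))
print('both',m.sum(),np.median(W[m],0),rect(W[m]))
for nm,q in [('blue',m&(h>105)&(h<130)&(s>100)),('yel',m&(h<36)&(h>15)&(s>100))]:
    q=q&(cv2.boxFilter(q.astype(float),-1,(3,3))>.5); print(nm,q.sum(),np.median(W[q],0),rect(W[q]))
m=box&(d>0)&(W[...,2]>24)&(W[...,2]<36)&(W[...,0]>470); print('sup',rect(W[m]))
toward([516,-26,190],17.4)
p,d,c=grab('top','t7'); W=cloud(d,c,'top')
near=np.hypot(W[...,0]-415,W[...,1]+290)<80
m=near&(W[...,2]>25)&(W[...,2]<40)&(d>0); print('conv',m.sum(),np.median(W[m],0),rect(W[m]))
cradle(W,d,p,'green')
E
```

```text
both 5085 [518.43 -20.35  56.84] [519.53 -26.32 131.5   48.13 -72.73]
blue 2198 [529.17 -57.65  56.78] [529.98 -59.45  61.96  46.72 -72.79]
yel 2656 [508.76   7.67  56.86] [509.25   6.91  61.42  48.18 -72.05]
sup [519.4  -26.26 160.75  58.41 -73.11]
shift [  3.14  14.67 -16.48]
turn [-0.  0. -0.] deg 0.016021080149755562
t 10.85 pos [506.91 -46.11 193.11] jawdeg 17.38 F [ 0.13 -0.07 -0.5 ] open 80.2 j [-0.22  0.35  1.87  0.    0.92 -0.53]
conv 433 [ 415.96 -286.6    31.43] [ 415.95 -287.68  100.98   29.91  -81.21]
green plate [ 439.04 -286.64  151.65  101.66  -80.81]
   stop [ 427.6  -355.84   46.85   10.47    7.19]
   stop [ 420.03 -304.39   64.59   26.21  -80.92]
   stop [ 405.98 -221.06   46.42   10.09    6.65]
   stop [ 409.63 -250.7    25.34   24.23  -86.59]
```

View pics/w7.png

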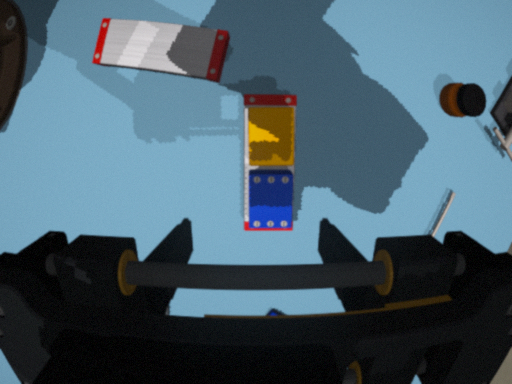

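View pics/t7.png

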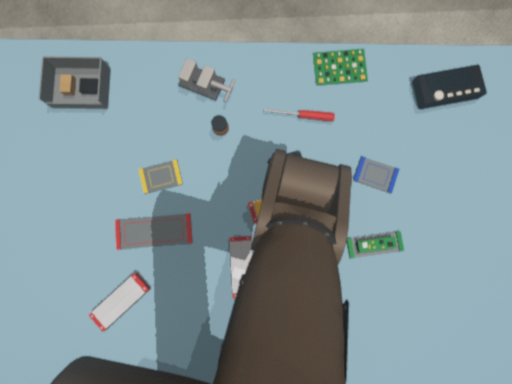

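```bash
python3 - <<'E'
from h import *
toward([530,-59.5,44],17.3)
E
```

```text
shift [149.16  17.58  19.67]
turn [ 0.  0. -0.] deg -0.08694536108718864
t 10.9 pos [506.97 -46.05 193.11] jawdeg 17.39 F [ 0.4   0.03 -0.01] open 80.0 j [-0.22  0.35  1.87  0.    0.92 -0.53]
```

{"fn": "servo_tool", "kwargs": {
  "steps": "20 5 6 0 0 0 80; 30 6 7 0 0 0 80; 30 5 5 0 0 0 80; 30 2 2 0 0 0 80; 22 0 0 0 0 0 80; 12 0 0 0 0 0 80; 5 0 0 0 0 0 80; 0 0 0 0 0 0 80"
}}

```text
t: 11.7
eef_pos: [533.5, -60.1, 40.7]
tcp_rot: [1.18, 1.563, -0.087]
ft_force: [-0.1, -0.1, 0.6]
opening: 0.842
```

```bash
python3 - <<'E'
from h import *
grab('wrist','w8')
toward([530,-59.5,36],17.3)
E
```

```text
shift [ 5.12 -3.42 -1.77]
turn [ 0.    0.   -0.01] deg -0.15684102691822943
t 11.75 pos [533.75 -60.15  41.15] jawdeg 17.46 F [-0.12  0.83 -0.33] open 80.1 j [-0.24  0.61  1.94  0.    0.59 -0.54]
```

View pics/w8.png

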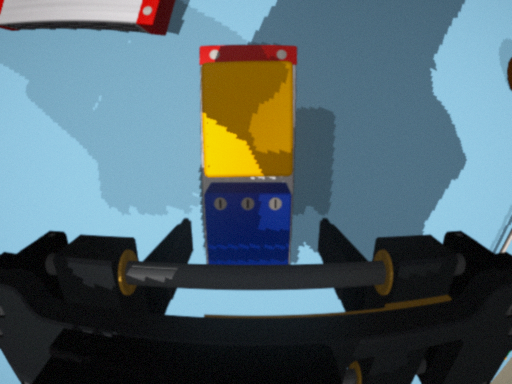

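{"fn": "servo_tool", "kwargs": {
  "steps": "2 -2 -1 0 0 -0.003 80; 2 -1 -1 0 0 -0.003 80; 1 -1 0 0 0 0 80; 0 0 0 0 0 0 70; 0 0 0 0 0 0 35; 0 0 0 0 0 0 35; 0 0 0 0 0 0 35; 0 0 0 0 0 0 35"
}}

```text
t: 12.55
eef_pos: [530.4, -59.6, 39.1]
tcp_rot: [0.774, 1.562, -0.492]
ft_force: [0.3, -0.2, -0.3]
opening: 0.5
```

{"fn": "servo_tool", "kwargs": {
  "steps": "0 0 0 0 0 0 35; 0 0 0 0 0 0 35; 0 0 0 0 0 0 35; 0 0 0 0 0 0 35; -3 0 0 0 0 0 35; -6 0 0 0 0 0 35; -10 0 0 0 0 0 35; -10 0 0 0 0 0 35"
}}

```text
t: 13.35
eef_pos: [529.4, -59.3, 68.9]
tcp_rot: [0.653, 1.565, -0.613]
ft_force: [-0.0, 0.2, -1.3]
opening: 0.504
```

```bash
python3 - <<'E'
from h import *
grab('wrist','w9')
toward([530,-59.5,36],17.3)
E
```

```text
shift [34.43 -0.27 -0.17]
turn [ 0.    0.01 -0.01] deg -0.16970517972642085
t 13.4 pos [530.07 -59.45  70.43] jawdeg 17.47 F [ 1.43 -0.2   0.03] open 48.0 j [-0.23  0.56  1.93 -0.    0.65 -0.54]
```

View pics/w9.png

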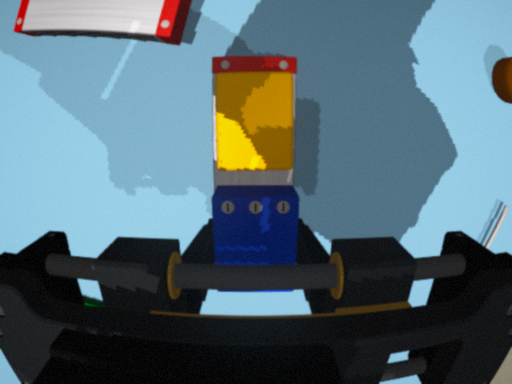

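```bash
python3 - <<'E'
from h import *
plan([609.8,-296,110],-18.5,8,35)
E
```

```text
shift [-38.1    5.26 249.8 ]
turn [ 0.63  0.   -0.01] deg -35.96970517972642
t 13.4 pos [530.07 -59.45  70.43] jawdeg 17.47 F [ 1.43 -0.2   0.03] open 48.0 j [-0.23  0.56  1.93 -0.    0.65 -0.54]
-4.8 0.7 31.2 0.078 0.000 -0.001 35; -4.8 3.1 31.1 0.078 0.000 -0.001 35; -4.8 5.5 30.7 0.078 0.000 -0.001 35; -4.8 7.9 30.2 0.078 0.000 -0.001 35; -4.8 10.2 29.5 0.078 0.000 -0.001 35; -4.9 12.5 28.6 0.078 0.000 -0.001 35; -4.9 14.7 27.5 0.078 0.000 -0.001 35; -4.9 16.8 26.3 0.078 0.000 -0.001 35
```

{"fn": "servo_tool", "kwargs": {
  "steps": "-20 1 20 0.078 0 0 35; -14 3 31 0.078 0 0 35; -8 5 32 0.078 0 0 35; -2 8 32 0.078 0 0 35; 0 10 32 0.078 0 0 35; 0 12 31 0.078 0 0 35; 0 14 30 0.078 0 0 35; 0 16 28 0.078 0 0 35"
}}

```text
t: 14.2
eef_pos: [603.5, -302.5, 124.4]
tcp_rot: [1.428, 1.558, -0.48]
ft_force: [0.5, 0.1, -1.7]
opening: 0.503
```

{"fn": "servo_tool", "kwargs": {
  "steps": "5 0 0 0 0 0 35; 10 0 0 0 0 0 35; 15 0 0 0 0 0 35; 15 0 0 0 0 0 35; 5 0 0 0 0 0 35; 0 0 0 0 0 0 35; 0 0 0 0 0 0 35; 0 0 0 0 0 0 35"
}}

```text
t: 15.0
eef_pos: [603.6, -302.5, 70.2]
tcp_rot: [1.435, 1.559, -0.472]
ft_force: [0.1, -0.3, -1.7]
opening: 0.503
```

```bash
python3 - <<'E'
from h import *
p,d,c=grab('wrist','w10'); W=cloud(d,c,'wrist')
cradle(W,d,p,'blue')
toward([609.8,-296,17],-18.5)
E
```

```text
blue plate [ 615.95 -280.06   74.19   72.81   71.41]
   stop [ 625.57 -251.1    75.58   13.36  -18.53]
   stop [ 603.13 -312.59   98.23   69.95   72.53]
   stop [ 602.58 -305.28   56.24   46.25   71.45]
shift [53.36  3.   -8.32]
turn [-0.01  0.   -0.01] deg 0.7897967032096602
t 15.05 pos [ 603.66 -302.57   70.33] jawdeg -19.29 F [ 0.61  0.49 -2.04] open 47.8 j [-0.56  0.71  1.56  0.    0.86 -0.23]
```

View pics/w10.png

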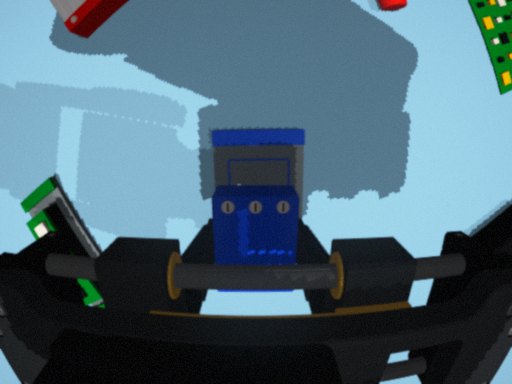

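```bash
python3 - <<'E'
from h import *
def chk(nm,ctr,ang,zl,zh):
    p,d,c=load(nm); W=cloud(d,c,'wrist'); a=np.radians(ang); u=np.array([np.cos(a),np.sin(a)]); v=np.array([-u[1],u[0]])
    h,s,vv=cv2.split(cv2.cvtColor(p,cv2.COLOR_BGR2HSV))
    q=(W[...,:2]-ctr)
    a=q@u; b=q@v
    m=(abs(a)<60)&(abs(b)<40)&(W[...,2]>zl)&(W[...,2]<zh)&(d>0)
    print(nm,m.sum(),'z',np.median(W[m][:,2]),'along pct',np.percentile(a[m&(abs(b)<15)],[0.5,99.5]),'across',np.percentile(b[m&(abs(a-15)<8)],[1,99]))
chk('w7',[530,-59.5],-72.7+180,54,60)
chk('w8',[530,-59.5],-72.7+180,54,60)
chk('w9',[530.07,-59.45],-72.6+180,83,92)
chk('w10',[603.66,-302.57],71.4,83,92)
chk('w10',[610,-297.4],71.4,3,9)
chk('w10',[610,-297.4],71.4,9.5,15)
E
```

```text
w7 3245 z 56.83190200961353 along pct [-30.26  59.68] across [-23.02  23.18]
w8 9681 z 56.896109644032066 along pct [-13.47  59.57] across [-22.86  37.4 ]
w9 6343 z 86.74547100127832 along pct [-30.49  31.  ] across [-28.59  28.29]
w10 6362 z 87.99384451000762 along pct [-30.12  31.33] across [-29.25  27.49]
w10 3697 z 6.874656818965886 along pct [10.66 55.29] across [-35.66  35.01]Traceback (most recent call last):
  File "<stdin>", line 14, in <module>
  File "<stdin>", line 8, in chk
    return _quantile_unchecked(
        a, q, axis, out, overwrite_input, method, keepdims, weights)
    return _ureduce(a,
                    func=_quantile_ureduce_func,
    ...<5 lines>...
                    overwrite_input=overwrite_input,
                    method=method)
    r = func(a, **kwargs)
    result = _quantile(arr,
                       quantiles=q,
    ...<2 lines>...
                       out=out,
                       weights=wgt)
    slices_having_nans = np.isnan(arr[-1, ...])
                                  ~~~^^^^^^^^^
IndexError: index -1 is out of bounds for axis 0 with size 0
```

```bash
python3 - <<'E'
from h import *
toward([610,-297.4,18],-18.5)
E
```

```text
shift [52.37  3.67 -7.06]
turn [-0.01  0.   -0.01] deg 0.7897967032096602
t 15.05 pos [ 603.66 -302.57   70.33] jawdeg -19.29 F [ 0.61  0.49 -2.04] open 47.8 j [-0.56  0.71  1.56  0.    0.86 -0.23]
```

{"fn": "servo_tool", "kwargs": {
  "steps": "6 1 -2 -0.004 0 -0.004 35; 10 1 -2 -0.004 0 -0.004 35; 12 1 -2 -0.004 0 -0.002 35; 11 1 -1 0 0 0 35; 7 0 0 0 0 0 35; 4 0 0 0 0 0 35; 1 0 0 0 0 0 35; 0 0 0 0 0 0 35"
}}

```text
t: 15.85
eef_pos: [610.7, -296.9, 15.3]
tcp_rot: [0.621, 1.569, -1.273]
ft_force: [-0.4, 0.7, 1.7]
opening: 0.503
```

```bash
python3 - <<'E'
from h import *
toward([610,-297.4,15],-18.5)
E
```

```text
shift [ 0.27 -0.5   0.7 ]
turn [-0.  0. -0.] deg 0.03239029576329244
t 15.85 pos [ 610.69 -296.89   15.27] jawdeg -18.53 F [-0.45  0.72  1.69] open 47.9 j [-0.55  0.79  1.57 -0.    0.78 -0.22]
```

{"fn": "servo_tool", "kwargs": {
  "steps": "0.5 0 0 0 0 0 35; 0.3 0 0 0 0 0 35; 0 0 0 0 0 0 35; 0 0 0 0 0 0 75; 0 0 0 0 0 0 75; 0 0 0 0 0 0 75; 0 0 0 0 0 0 75; 0 0 0 0 0 0 75"
}}

```text
t: 16.65
eef_pos: [611.3, -297.6, 15.7]
tcp_rot: [1.02, 1.566, -0.875]
ft_force: [0.1, -0.0, 0.1]
opening: 0.783
```

{"fn": "servo_tool", "kwargs": {
  "steps": "-10 0 0 0 0 0 75; -25 0 0 0 0 0 75; -40 0 0 0 0 0 75; -45 0 0 0 0 0 75; -30 0 0 0 0 0 75; 0 0 0 0 0 0 75; 0 0 0 0 0 0 75; 0 0 0 0 0 0 75"
}}

```text
t: 17.45
eef_pos: [610.4, -296.7, 174.7]
tcp_rot: [1.038, 1.566, -0.857]
ft_force: [1.0, 0.0, 0.5]
opening: 0.789
```

```bash
python3 - <<'E'
from h import *
grab('wrist','w11')
plan([509.3,6.8,150],17.6,8,80)
E
```

```text
shift [  23.01 -192.33 -255.62]
turn [-0.63  0.   -0.  ] deg 36.14725587447009
t 17.5 pos [ 610.27 -296.64  174.24] jawdeg -18.55 F [-0.58 -0.38  0.25] open 74.8 j [-0.55  0.6   1.46 -0.    1.07 -0.22]
2.9 -24.0 -32.0 -0.079 0.000 -0.000 80; 2.9 -21.4 -33.7 -0.079 0.000 -0.000 80; 2.9 -18.7 -35.3 -0.079 0.000 -0.000 80; 2.9 -15.9 -36.7 -0.079 0.000 -0.000 80; 3.0 -12.9 -37.8 -0.079 0.000 -0.000 80; 3.0 -9.9 -38.7 -0.079 0.000 -0.000 80; 3.0 -6.8 -39.4 -0.079 0.000 -0.000 80; 3.0 -3.7 -39.8 -0.079 0.000 -0.000 80
```

View pics/w11.png

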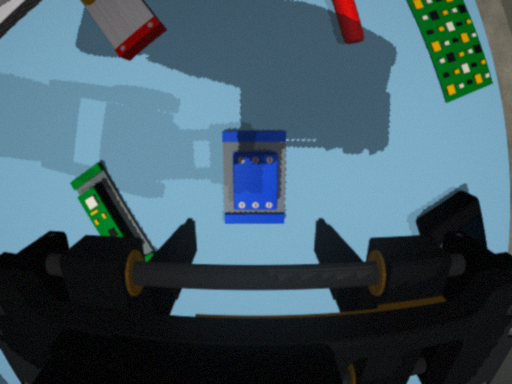

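```bash
python3 - <<'E'
from h import *
p,d,c=load('w11'); W=cloud(d,c,'wrist')
n=np.hypot(W[...,0]-610,W[...,1]+297)<75
for lo,hi in [(28,37),(3.8,17)]:
    m=n&(W[...,2]>lo)&(W[...,2]<hi)&(d>0); m&=(cv2.boxFilter(m.astype(float),-1,(3,3))>.5); print(np.median(W[m],0),rect(W[m]))
E
```

```text
[ 612.3  -295.96   32.82] [ 612.21 -297.08   62.32   47.85   71.77]
[ 610.71 -282.17    7.78] [ 610.36 -297.33  110.27   71.69   71.39]
```

{"fn": "servo_tool", "kwargs": {
  "steps": "3 -24 -32 -0.079 0 0 80; 3 -21 -34 -0.079 0 0 80; 3 -19 -35 -0.079 0 0 80; 3 -16 -37 -0.079 0 0 80; 3 -13 -38 -0.079 0 0 80; 3 -10 -39 -0.079 0 0 80; 3 -7 -39 -0.079 0 0 80; 2 -4 -37 -0.079 0 0 80"
}}

```text
t: 18.3
eef_pos: [500.0, 10.4, 140.4]
tcp_rot: [-1.977, 1.559, 3.061]
ft_force: [0.5, -0.0, 0.1]
opening: 0.844
```

```bash
python3 - <<'E'
from h import *
toward([509.3,6.8,60],17.4)
E
```

```text
shift [80.26  8.55  6.76]
turn [ 0.02 -0.    0.01] deg -1.2354632485079833
t 18.3 pos [499.98  10.4  140.37] jawdeg 18.64 F [ 0.49 -0.03  0.07] open 80.3 j [-0.11  0.42  1.94 -0.    0.8  -0.44]
```

{"fn": "servo_tool", "kwargs": {
  "steps": "10 3 3 0.006 0 0.003 80; 20 3 2 0.006 0 0.003 80; 20 2 2 0.006 0 0.003 80; 15 1 0 0 0 0 80; 8 0 0 0 0 0 80; 3 0 0 0 0 0 80; 0 0 0 0 0 0 80; 0 0 0 0 0 0 80"
}}

```text
t: 19.1
eef_pos: [507.3, 9.2, 56.6]
tcp_rot: [-2.274, 1.558, 2.749]
ft_force: [0.0, -0.2, -0.0]
opening: 0.84
```

```bash
python3 - <<'E'
from h import *
p,d,c=grab('wrist','w12'); W=cloud(d,c,'wrist')
n=np.hypot(W[...,0]-509,W[...,1]-7)<55
m=n&(W[...,2]>52)&(W[...,2]<61)&(d>0); m&=(cv2.boxFilter(m.astype(float),-1,(3,3))>.5); print(np.median(W[m],0),rect(W[m]))
toward([509.3,6.8,38],17.4)
E
```

```text
[506.59  15.04  56.82] [507.17  13.14  87.46  50.    18.91]
shift [18.65  1.26  3.07]
turn [ 0.01 -0.01  0.01] deg -0.4017637875843434
t 19.15 pos [507.37   9.25  56.68] jawdeg 17.8 F [ 0.13 -0.32 -0.48] open 79.9 j [-0.11  0.56  1.99  0.01  0.61 -0.43]
```

View pics/w12.png

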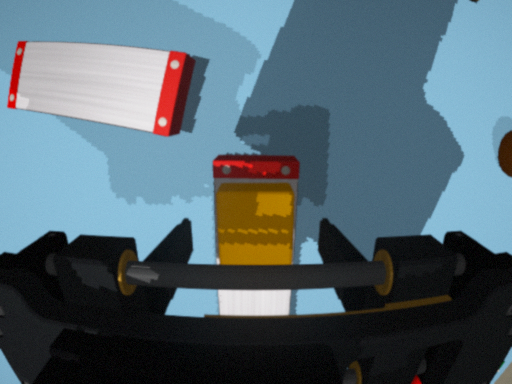

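{"fn": "servo_tool", "kwargs": {
  "steps": "8 1 2 0.003 -0.003 0.005 80; 7 0 1 0.003 -0.003 0.005 80; 4 0 0 0 0 0 80; 1 0 0 0 0 0 75; 0 0 0 0 0 0 35; 0 0 0 0 0 0 35; 0 0 0 0 0 0 35; 0 0 0 0 0 0 35"
}}

```text
t: 19.95
eef_pos: [509.9, 6.5, 36.2]
tcp_rot: [1.743, 1.567, 0.476]
ft_force: [-0.9, -0.8, -0.0]
opening: 0.51
```

{"fn": "servo_tool", "kwargs": {
  "steps": "0 0 0 0 0 0 35; 0 0 0 0 0 0 35; 0 0 0 0 0 0 35; 0 0 0 0 0 0 35; -3 0 0 0 0 0 35; -6 0 0 0 0 0 35; -10 0 0 0 0 0 35; -15 0 0 0 0 0 35"
}}

```text
t: 20.75
eef_pos: [508.8, 6.5, 71.1]
tcp_rot: [2.856, 1.569, 1.589]
ft_force: [1.4, 0.1, -1.8]
opening: 0.503
```

```bash
python3 - <<'E'
from h import *
grab('wrist','w13')
plan([593.5,305,120],16,8,35)
E
```

```text
shift [ -45.81  169.41 -259.79]
turn [ 0.03 -0.   -0.  ] deg -1.4342343385645648
t 20.8 pos [509.86   6.46  73.42] jawdeg 17.43 F [0.89 0.15 0.95] open 47.5 j [-0.12  0.53  1.98  0.    0.63 -0.43]
-5.7 21.2 -32.5 0.003 -0.000 -0.000 35; -5.7 21.1 -32.5 0.003 -0.000 -0.000 35; -5.8 21.0 -32.6 0.003 -0.000 -0.000 35; -5.8 20.9 -32.7 0.003 -0.000 -0.000 35; -5.8 20.8 -32.7 0.003 -0.000 -0.000 35; -5.8 20.7 -32.8 0.003 -0.000 -0.000 35; -5.8 20.5 -32.9 0.003 -0.000 -0.000 35; -5.8 20.4 -32.9 0.003 -0.000 -0.000 35
```

View pics/w13.png

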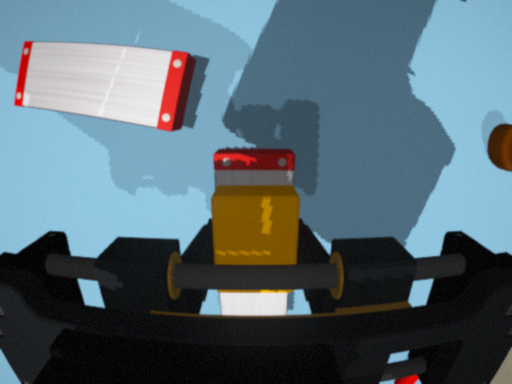

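{"fn": "servo_tool", "kwargs": {
  "steps": "-18 15 -24 0.003 0 0 35; -12 21 -33 0.003 0 0 35; -8 21 -33 0.003 0 0 35; -4 21 -33 0.003 0 0 35; -1 21 -33 0.003 0 0 35; 0 21 -33 0.003 0 0 35; 0 21 -33 0.003 0 0 35; 0 18 -30 0.003 0 0 35"
}}

```text
t: 21.6
eef_pos: [592.6, 301.0, 125.3]
tcp_rot: [1.562, 1.56, 0.264]
ft_force: [0.3, -0.7, -1.3]
opening: 0.499
```

{"fn": "servo_tool", "kwargs": {
  "steps": "3 4 -5 0 0 0 35; 10 3 -3 0 0 0 35; 15 0 0 0 0 0 35; 15 0 0 0 0 0 35; 6 0 0 0 0 0 35; 0 0 0 0 0 0 35; 0 0 0 0 0 0 35; 0 0 0 0 0 0 35"
}}

```text
t: 22.4
eef_pos: [597.0, 310.2, 71.3]
tcp_rot: [1.511, 1.563, 0.213]
ft_force: [0.7, 0.2, -1.4]
opening: 0.503
```

```bash
cat >> h.py <<'E'
def ends(nm,ctr,ang,zl,zh,La=60,Lb=45):
    p,d,c=load(nm); W=cloud(d,c,'wrist'); a=np.radians(ang); u=np.array([np.cos(a),np.sin(a)]); v=np.array([-u[1],u[0]])
    q=(W[...,:2]-ctr); a=q@u; b=q@v
    m=(abs(a)<La)&(abs(b)<Lb)&(W[...,2]>zl)&(W[...,2]<zh)&(d>0)
    if m.sum()>30: print(nm,m.sum(),'z',np.median(W[m][:,2]),'u',u,'along',np.percentile(a[m],[0.5,99.5]),'across',np.percentile(b[m],[.5,99.5]),rect(W[m]))
E
python3 - <<'E'
from h import *
p,d,c=grab('wrist','w14'); W=cloud(d,c,'wrist')
cradle(W,d,p,'yellow')
s,R=pose()
ends('w14',[593,306],-73.9,3.8,17,70,45)
ends('w14',s['eef_pos'][:2],-73.9,s['eef_pos'][2]+16,s['eef_pos'][2]+24)
toward([593.3,305.5,15],16.1)
E
```

```text
yellow plate [587.85 327.11  72.63  65.02  15.41]
   stop [581.33 352.17  71.41  13.11  15.44]
   stop [590.04 319.47  63.11  42.36  15.41]
   stop [565.67 323.73  24.61   5.76  87.05]
   stop [617.19 337.99  24.33   5.96 -54.35]
   stop [598.58 307.94  53.76  44.8  -74.47]
   stop [619.02 336.3   29.63  25.98  57.26]
   stop [571.15 318.98  31.79  19.87  64.49]
   stop [601.65 333.71   5.73   5.09 -48.44]
w14 4077 z 7.33775581045328 u [ 0.28 -0.96] along [-54.3   7.1] across [-34.82  36.69] [588.18 325.9   72.63  67.51  15.41]
w14 6516 z 91.84515558881643 u [ 0.28 -0.96] along [-31.57  29.83] across [-26.31  28.06] [597.45 310.99  62.7   62.48  15.9 ]
shift [56.45 -5.45  3.46]
turn [-0.01  0.   -0.01] deg 0.4632111492690143
t 22.45 pos [597.15 310.2   71.49] jawdeg 15.64 F [-0.6   0.42 -1.54] open 47.8 j [ 0.38  0.71  1.57 -0.    0.86  0.11]
```

View pics/w14.png

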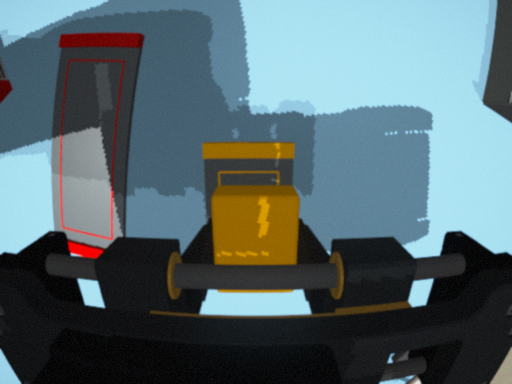

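```bash
python3 - <<'E'
from h import *
toward([593.4,305,15],15.7)
E
```

```text
shift [56.45 -5.49  3.97]
turn [-0.    0.   -0.01] deg 0.06321114926900862
t 22.45 pos [597.15 310.2   71.49] jawdeg 15.64 F [-0.6   0.42 -1.54] open 47.8 j [ 0.38  0.71  1.57 -0.    0.86  0.11]
```

{"fn": "servo_tool", "kwargs": {
  "steps": "6 -2 1 0 0 -0.004 35; 10 -2 1 0 0 -0.004 35; 12 -1 1 0 0 0 35; 12 -1 1 0 0 0 35; 8 0 0 0 0 0 35; 4 0 0 0 0 0 35; 2 0 0 0 0 0 35; 0 0 0 0 0 0 35"
}}

```text
t: 23.25
eef_pos: [592.1, 304.2, 12.5]
tcp_rot: [-0.275, 1.57, -1.573]
ft_force: [-0.8, -0.1, -1.5]
opening: 0.502
```

```bash
python3 - <<'E'
from h import *
toward([593.4,305,12],15.7)
E
```

```text
shift [ 0.54  1.5  -0.39]
turn [-0.  0.  0.] deg 0.05834505765301401
t 23.25 pos [592.06 304.22  12.54] jawdeg 15.64 F [-0.83 -0.11 -1.49] open 47.7 j [ 0.38  0.78  1.61 -0.    0.75  0.1 ]
```

{"fn": "servo_tool", "kwargs": {
  "steps": "0 1 0 0 0 0 35; 0.5 0.5 0 0 0 0 35; 0.5 0 0 0 0 0 35; 0.5 0 0 0 0 0 35; 0 0 0 0 0 0 35; 0 0 0 0 0 0 35; 0 0 0 0 0 0 35; 0 0 0 0 0 0 35"
}}

```text
t: 24.05
eef_pos: [594.4, 305.1, 12.6]
tcp_rot: [1.505, 1.568, 0.207]
ft_force: [-0.2, 0.6, -1.4]
opening: 0.503
```

{"fn": "servo_tool", "kwargs": {
  "steps": "1 -0.5 0 0 0 0 35; 0.5 0 0 0 0 0 35; 0.5 0 0 0 0 0 35; 0 0 0 0 0 0 35; 0 0 0 0 0 0 35; 0 0 0 0 0 0 35; 0 0 0 0 0 0 35; 0 0 0 0 0 0 35"
}}

```text
t: 24.85
eef_pos: [594.3, 305.1, 12.3]
tcp_rot: [1.56, 1.567, 0.262]
ft_force: [0.2, -0.7, 2.6]
opening: 0.501
```

Contact. Release and rise.

{"fn": "servo_tool", "kwargs": {
  "steps": "0 0 0 0 0 0 75; 0 0 0 0 0 0 75; 0 0 0 0 0 0 75; 0 0 0 0 0 0 75; -5 0 0 0 0 0 75; -15 0 0 0 0 0 75; -30 0 0 0 0 0 75; -45 0 0 0 0 0 75"
}}

```text
t: 25.65
eef_pos: [591.9, 304.1, 106.1]
tcp_rot: [-1.372, 1.566, -2.67]
ft_force: [0.4, 0.5, -0.0]
opening: 0.789
```

{"fn": "servo_tool", "kwargs": {
  "steps": "-45 0 0 0 0 0 85; -30 0 0 0 0 0 85; -10 0 0 0 0 0 85; 0 0 0 0 0 0 85; 0 0 0 0 0 0 85; 0 0 0 0 0 0 85; 0 0 0 0 0 0 85; 0 0 0 0 0 0 85"
}}

```text
t: 26.45
eef_pos: [591.8, 304.2, 200.3]
tcp_rot: [0.716, 1.57, -0.582]
ft_force: [-0.7, 0.6, 0.8]
opening: 0.892
```

```bash
python3 - <<'E'
from h import *
p,d,c=grab('wrist','w15'); W=cloud(d,c,'wrist')
ends('w15',[593,306],-74.3,3.8,17,70,45)
ends('w15',[593,306],-74.3,28,37,70,45)
cradle(W,d,p,'red')
plan([519.5,-26.3,150],17.2,8,85)
E
```

```text
w15 2804 z 7.739577161446346 u [ 0.27 -0.96] along [-54.6   54.57] across [-34.28  36.58] [594.33 306.21 109.89  71.74 -74.46]
w15 2079 z 32.75459374349388 u [ 0.27 -0.96] along [-30.36  30.84] across [-21.32  25.37] [594.96 306.27  62.72  46.75 -73.55]
red plate [441.82 317.52 297.3  208.17   6.  ]
   stop [427.92 414.92  88.03  13.65   5.96]
   stop [440.82 317.44 162.17  60.74 -83.89]
   stop [306.35 344.49  52.97  13.46  44.06]
   stop [417.14 265.79  40.11   2.69 -82.17]
   stop [452.04 220.06  81.41  12.27   6.37]
shift [  50.37 -158.76  298.67]
turn [-0.03  0.   -0.  ] deg 1.5534223513269012
t 26.5 pos [591.8  304.14 200.26] jawdeg 15.65 F [ 0.49  0.07 -0.3 ] open 84.8 j [ 0.38  0.56  1.47 -0.    1.11  0.1 ]
6.3 -19.8 37.3 -0.003 0.000 -0.000 85; 6.3 -20.0 37.3 -0.003 0.000 -0.000 85; 6.3 -20.1 37.2 -0.003 0.000 -0.000 85; 6.3 -20.2 37.1 -0.003 0.000 -0.000 85; 6.3 -20.3 37.1 -0.003 0.000 -0.000 85; 6.3 -20.5 37.0 -0.003 0.000 -0.000 85; 6.3 -20.6 36.9 -0.003 0.000 -0.000 85; 6.3 -20.7 36.9 -0.003 0.000 -0.000 85
```

View pics/w15.png

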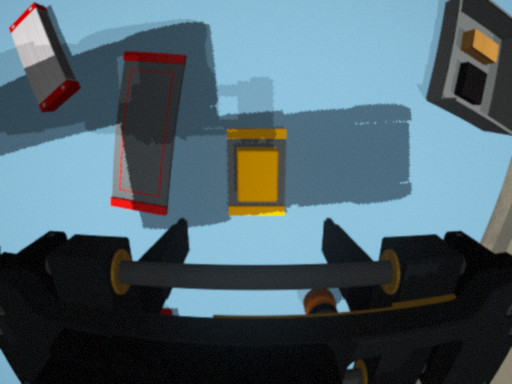

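{"fn": "servo_tool", "kwargs": {
  "steps": "3 -20 37 -0.003 0 0 85; 5 -20 37 -0.003 0 0 85; 6 -20 37 -0.003 0 0 85; 7 -20 37 -0.003 0 0 85; 7 -20 37 -0.003 0 0 85; 7 -20 37 -0.003 0 0 85; 8 -21 37 -0.003 0 0 85; 8 -18 34 -0.003 0 0 85"
}}

```text
t: 27.3
eef_pos: [518.7, -28.5, 144.1]
tcp_rot: [-1.811, 1.569, -3.076]
ft_force: [1.6, 0.6, -0.1]
opening: 0.892
```

{"fn": "servo_tool", "kwargs": {
  "steps": "5 0 0 0 0 0 85; 10 0 0 0 0 0 85; 15 0 0 0 0 0 85; 10 0 0 0 0 0 85; 5 0 0 0 0 0 85; 0 0 0 0 0 0 85; 0 0 0 0 0 0 85; 0 0 0 0 0 0 85"
}}

```text
t: 28.1
eef_pos: [518.1, -29.1, 94.7]
tcp_rot: [-1.937, 1.566, 3.079]
ft_force: [0.2, 0.4, 0.1]
opening: 0.896
```

```bash
python3 - <<'E'
from h import *
p,d,c=grab('wrist','w16'); W=cloud(d,c,'wrist')
ends('w16',[519.5,-26.3],-72.9,25,36,90,38)
toward([519.5,-26.3,30],17.1)
E
```

```text
w16 11354 z 30.91220655357175 u [ 0.29 -0.96] along [-80.    58.23] across [-29.54  28.27] [515.73 -16.36 139.91  59.17 -72.96]
shift [64.81  2.38 -2.16]
turn [ 0.01 -0.    0.  ] deg -0.3048039155402904
t 28.15 pos [518.17 -29.09  94.81] jawdeg 17.4 F [ 0.12  0.41 -0.36] open 85.5 j [-0.18  0.51  1.94 -0.    0.7  -0.49]
```

View pics/w16.png

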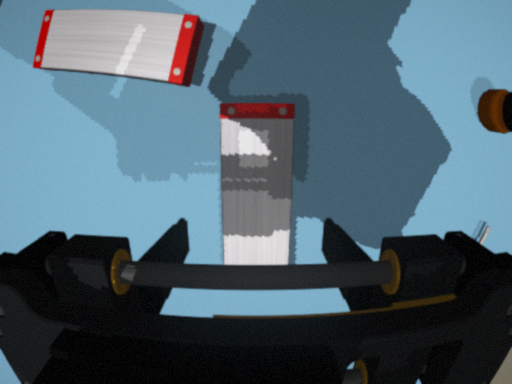

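{"fn": "servo_tool", "kwargs": {
  "steps": "10 1 -1 0.003 0 0 90; 18 1 -1 0.002 0 0 90; 20 0 -1 0 0 0 90; 18 0 0 0 0 0 90; 12 0 0 0 0 0 90; 5 0 0 0 0 0 90; 2 0 0 0 0 0 90; 0 0 0 0 0 0 90"
}}

```text
t: 28.95
eef_pos: [520.4, -25.4, 6.4]
tcp_rot: [-0.293, 1.57, -1.566]
ft_force: [0.1, -0.9, -0.3]
opening: 0.945
```

```bash
python3 - <<'E'
from h import *
toward([518.9,-26.4,6],17.1)
E
```

```text
shift [ 0.42 -1.69  0.53]
turn [-0.  0.  0.] deg 0.054525459044128866
t 28.95 pos [520.36 -25.39   6.42] jawdeg 17.05 F [ 0.05 -0.88 -0.32] open 89.9 j [-0.18  0.66  1.99 -0.    0.49 -0.47]
```

{"fn": "servo_tool", "kwargs": {
  "steps": "0 -1 0.5 0 0 0 90; 0 -0.5 0 0 0 0 80; 0 0 0 0 0 0 45; 0 0 0 0 0 0 45; 0 0 0 0 0 0 45; 0 0 0 0 0 0 45; 0 0 0 0 0 0 45; 0 0 0 0 0 0 45"
}}

```text
t: 29.75
eef_pos: [519.7, -26.6, 8.4]
tcp_rot: [0.913, 1.568, -0.36]
ft_force: [0.4, -0.2, 1.4]
opening: 0.607
```

{"fn": "servo_tool", "kwargs": {
  "steps": "0 0 0 0 0 0 45; 0 0 0 0 0 0 45; 0 0 0 0 0 0 45; -2 0 0 0 0 0 45; -5 0 0 0 0 0 45; -8 0 0 0 0 0 45; -12 0 0 0 0 0 45; -15 0 0 0 0 0 45"
}}

```text
t: 30.55
eef_pos: [518.0, -26.2, 51.0]
tcp_rot: [-1.839, 1.568, -3.113]
ft_force: [-0.8, -0.6, -5.3]
opening: 0.606
```

```bash
python3 - <<'E'
from h import *
p,d,c=grab('wrist','w17')
s,R=pose()
ends('w17',s['eef_pos'][:2],-72.9,s['eef_pos'][2]+18,s['eef_pos'][2]+30,95,45)
plan([440.5,317.5,85],6.1,8,45)
E
```

```text
w17 20855 z 73.5980742327987 u [ 0.29 -0.96] along [-80.74  44.61] across [-30.54  30.56] [513.96  -9.65 127.68  74.04 -73.26]
shift [ -31.93   25.71 -351.76]
turn [ 0.19  0.   -0.  ] deg -10.944298069844535
t 30.6 pos [519.05 -26.37  53.36] jawdeg 17.04 F [ 1.35  0.19 -2.93] open 57.7 j [-0.18  0.58  1.97 -0.    0.6  -0.47]
-4.0 3.2 -44.0 0.024 0.000 -0.000 45; -4.0 2.2 -44.0 0.024 0.000 -0.000 45; -4.0 1.1 -44.1 0.024 0.000 -0.000 45; -4.0 0.1 -44.1 0.024 0.000 -0.000 45; -4.0 -1.0 -44.1 0.024 0.000 -0.000 45; -4.0 -2.0 -44.0 0.024 0.000 -0.000 45; -4.0 -3.1 -44.0 0.024 0.000 -0.000 45; -4.0 -4.1 -43.9 0.024 0.000 -0.000 45
```

View pics/w17.png

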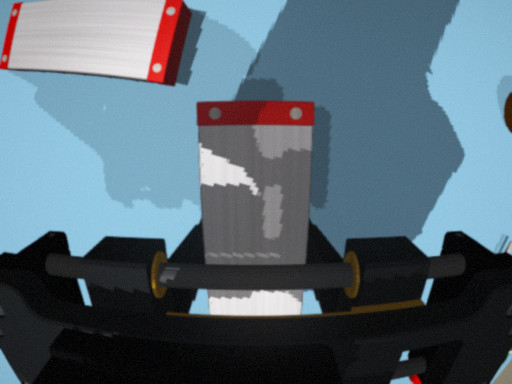

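{"fn": "servo_tool", "kwargs": {
  "steps": "-15 2 -15 0.01 0 0 45; -12 2 -30 0.02 0 0 45; -8 2 -34 0.02 0 0 45; -4 1 -34 0.02 0 0 45; 0 1 -34 0.02 0 0 45; 0 0 -34 0.02 0 0 45; 0 0 -34 0.02 0 0 45; 0 0 -34 0.02 0 0 45"
}}

```text
t: 31.4
eef_pos: [470.7, 223.3, 99.0]
tcp_rot: [1.408, 1.561, -0.028]
ft_force: [0.2, 0.2, -5.6]
opening: 0.61
```

```bash
python3 - <<'E'
from h import *
plan([440.5,317.5,75],6.1,4,45)
E
```

```text
shift [ 23.71 -17.48 -97.45]
turn [ 0.03  0.   -0.01] deg -1.621031708551513
t 31.4 pos [470.68 223.29  99.04] jawdeg 7.72 F [ 0.22  0.17 -5.58] open 58.0 j [ 0.32  0.5   1.94 -0.01  0.7   0.19]
5.9 -4.4 -24.4 0.007 0.000 -0.002 45; 5.9 -4.5 -24.3 0.007 0.000 -0.002 45; 6.0 -4.7 -24.3 0.007 0.000 -0.002 45; 6.0 -4.8 -24.3 0.007 0.000 -0.002 45
```

{"fn": "servo_tool", "kwargs": {
  "steps": "0 -4 -26 0.007 0 -0.002 45; 4 -4 -26 0.007 0 -0.002 45; 7 -4 -22 0.007 0 -0.002 45; 8 -3 -15 0.007 0 -0.002 45; 6 -1 -5 0 0 0 45; 4 0 0 0 0 0 45; 0 0 0 0 0 0 45; 0 0 0 0 0 0 45"
}}

```text
t: 32.2
eef_pos: [440.8, 321.1, 71.7]
tcp_rot: [1.557, 1.566, 0.096]
ft_force: [0.2, 0.8, -5.9]
opening: 0.606
```

```bash
python3 - <<'E'
from h import *
p,d,c=grab('wrist','w18'); W=cloud(d,c,'wrist')
s,R=pose()
cradle(W,d,p,'red')
ends('w18',[440.8,317.5],-83.9,3.8,17,115,50)
ends('w18',s['eef_pos'][:2],-83.9,s['eef_pos'][2]+18,s['eef_pos'][2]+28,95,28)
toward([440.5,317.5,20],6.1)
E
```

```text
red plate [443.32 368.28 295.97 115.53  -4.38]
   stop [428.82 414.48  83.24  12.98   5.3 ]
   stop [433.34 395.6   58.47  12.29   6.35]
   stop [306.29 344.49  53.16  12.89  44.06]
w18 2037 z 11.710019588750805 u [ 0.11 -0.99] along [-103.35  -88.54] across [-41.05  40.37] [430.46 412.9   82.    15.05   6.29]
w18 19788 z 94.23131047177431 u [ 0.11 -0.99] along [-80.6   44.97] across [-27.77  27.73] [439.   338.29 127.63  55.99 -83.9 ]
shift [51.76 -1.    3.48]
turn [ 0.    0.   -0.01] deg -0.20190034388768652
t 32.25 pos [440.84 321.04  71.76] jawdeg 6.3 F [-0.09 -0.92 -6.27] open 57.6 j [ 0.51  0.57  1.9  -0.    0.67  0.4 ]
```

View pics/w18.png

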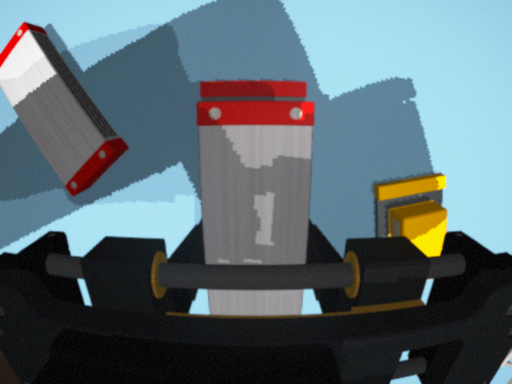

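{"fn": "servo_tool", "kwargs": {
  "steps": "6 0 1 0 0 -0.003 45; 10 0 1 -0.002 0 -0.003 45; 12 0 1 0 0 0 45; 12 0 1 0 0 0 45; 8 0 0 0 0 0 45; 4 0 0 0 0 0 45; 1 0 0 0 0 0 45; 0 0 0 0 0 0 45"
}}

```text
t: 33.05
eef_pos: [442.2, 315.3, 14.5]
tcp_rot: [-1.367, 1.57, -2.827]
ft_force: [0.4, 0.1, -5.2]
opening: 0.609
```

```bash
python3 - <<'E'
from h import *
toward([440.7,316.9,14.5],6.1)
E
```

```text
shift [ 0.01 -1.29 -1.78]
turn [0. 0. 0.] deg -0.2161284672237258
t 33.05 pos [442.17 315.28  14.51] jawdeg 6.32 F [ 0.4   0.12 -5.21] open 57.9 j [0.5  0.66 1.93 0.   0.55 0.39]
```

{"fn": "servo_tool", "kwargs": {
  "steps": "0 -0.7 -1 0.004 0 0 45; 0 -0.4 -0.5 0 0 0 45; 0.5 0 0 0 0 0 45; 0.5 0 0 0 0 0 45; 0 0 0 0 0 0 45; 0 0 0 0 0 0 45; 0 0 0 0 0 0 45; 0 0 0 0 0 0 45"
}}

```text
t: 33.85
eef_pos: [441.0, 317.2, 14.4]
tcp_rot: [2.452, 1.57, 0.988]
ft_force: [-1.0, -0.0, -1.2]
opening: 0.609
```

```bash
python3 - <<'E'
from h import *
toward([440.7,316.9,14.5],6.1)
E
```

```text
shift [-0.09 -0.36  0.22]
turn [-0. -0. -0.] deg 0.01021494630872155
t 33.85 pos [441.04 317.15  14.41] jawdeg 6.09 F [-0.97 -0.01 -1.24] open 57.9 j [0.5  0.66 1.93 0.   0.55 0.4 ]
```

{"fn": "servo_tool", "kwargs": {
  "steps": "0.7 0 0 0 0 0 45; 0 0 0 0 0 0 45; 0 0 0 0 0 0 45; 0 0 0 0 0 0 90; 0 0 0 0 0 0 90; 0 0 0 0 0 0 90; 0 0 0 0 0 0 90; 0 0 0 0 0 0 90"
}}

```text
t: 34.65
eef_pos: [442.1, 317.7, 14.9]
tcp_rot: [2.042, 1.568, 0.577]
ft_force: [-0.1, -0.3, 0.4]
opening: 0.932
```

{"fn": "servo_tool", "kwargs": {
  "steps": "-5 0 0 0 0 0 90; -15 0 0 0 0 0 90; -30 0 0 0 0 0 90; -45 0 0 0 0 0 90; -45 0 0 0 0 0 90; -45 0 0 0 0 0 90; -20 0 0 0 0 0 90; 0 0 0 0 0 0 90"
}}

```text
t: 35.45
eef_pos: [440.9, 317.0, 229.9]
tcp_rot: [2.069, 1.568, 0.604]
ft_force: [0.0, -0.6, -0.8]
opening: 0.948
```

```bash
python3 - <<'E'
from h import *
p,d,c=grab('wrist','w19'); W=cloud(d,c,'wrist')
ends('w19',[440.8,317.5],-83.9,3.8,17,115,50)
ends('w19',[440.8,317.5],-83.9,30,41,95,45)
cradle(W,d,p,'red')
p,d,c=grab('top','t19'); W=cloud(d,c,'top')
for nm,(x,y),zl,zh,r in [('conv',(416,-289),25,40,75),('relay',(610,-295),26,40,60),('cap',(593,306),26,40,60)]:
    n=np.hypot(W[...,0]-x,W[...,1]-y)<r; m=n&(W[...,2]>zl)&(W[...,2]<zh)&(d>0); m&=(cv2.boxFilter(m.astype(float),-1,(3,3))>.5)
    if m.sum()>20: print(nm,m.sum(),np.median(W[m][:,2]),rect(W[m]))
toward()
E
```

```text
w19 3373 z 7.361084901197999 u [ 0.11 -0.99] along [-103.15  104.58] across [-40.82  40.47] [440.64 316.55 208.51  82.92 -83.91]
w19 5640 z 36.88396425263981 u [ 0.11 -0.99] along [-79.11  78.11] across [-27.59  29.91] [441.75 317.99 158.09  58.73 -84.2 ]
red plate [443.05 316.84 293.99 208.51   6.16]
   stop [430.08 414.81  83.91  12.82   6.12]
   stop [435.05 393.04  61.74  12.91   6.07]
   stop [306.65 344.73  51.92  12.59  43.31]
   stop [449.96 232.35  80.29  35.79   5.97]
conv 426 31.169617994627508 [ 415.94 -287.39   99.97   29.91  -81.14]
relay 411 32.75292608068258 [ 610.9  -295.52   62.58   48.73   71.95]
cap 395 32.62489961886341 [593.57 306.44  61.85  48.48 -73.44]
t 35.55 pos [440.12 316.52 226.93] jawdeg 6.07 F [-0.37 -0.33  0.45] open 89.9 j [0.5  0.36 1.75 0.   1.04 0.4 ]
```

View pics/w19.png

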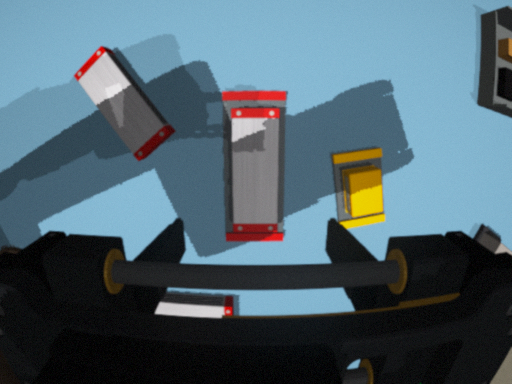

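View pics/t19.png

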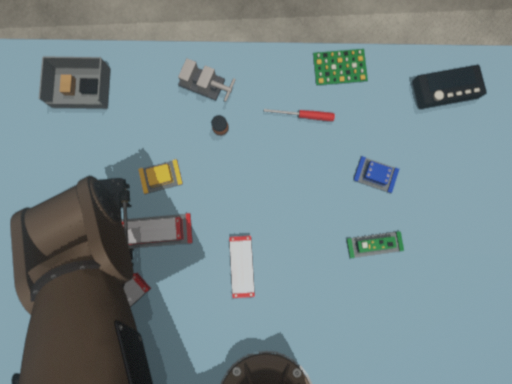

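```bash
python3 - <<'E'
from h import *
a=np.load('top0.npz')['p'];b=np.load('t19.npz')['p']
dd=np.abs(a.astype(int)-b).max(2); print('screwdriver/jar diff px', (dd[95:135,205:340]>60).sum())
from cell import order
print(order.job_done())
E
```

```text
screwdriver/jar diff px 0
the job is handed in; nothing more can be done
None
```

The pile is taken apart from the top down, and all four modules are flat in their own cradles. The order was green converter, blue relay, yellow capacitor, then the red-ended supply, the one at the bottom of the pile. The job was handed in at about 35.6 s.

**Fit in the cradles:** the last depth fits put every module within about 2 mm of its drawn outline and within about 1° of lengthwise. Measured tops were flat at the expected heights, and all four sit clear of the end stops.

**Where the checks disagreed:** the wrist and top cameras differ from each other by 1–2 mm. That is within the stated calibration, but the offsets cannot be pinned down finer than that. The largest offset was the relay, across its width: about 1.8 mm in the wrist view and about 1 mm in the top view.

**Bystanders and state at hand-in:** comparing the first and last top images showed no change around the screwdriver and jar. The gripper was open, clear of everything and at rest, and the end-of-move force readings stayed below about 7 N throughout.

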